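# Exchange the empty parts case at the bottom of the stack

## Task

The long parts case at the bottom of the stack has run empty: exchange it for the refilled long case that stands alone on the bench. Set both short cases from the stack aside on the rubber mat, lay the empty long case flat in the middle of the returns tray, seat the refilled one on the stacking base in its stead, and put the two short cases back on top, each on the end where it was, all of them fully down over their locating bosses. Keep the filled cases level throughout, and leave the screwdriver, the cable gland and the rail offcut where they lie.

Things in the scene. Friction and masses are not known exactly. Their poses are not given: they have to be found in the camera images.
- short_case_shallow: Shallow short parts case on top of the stack: grey, round cable glands under a clear lid; 84 x 60 mm, 30 mm high, plus a 5 mm raised boss (75 x 51 mm) on the lid. Hollow skirt below, chamfered corners, 7 mm deep: drops over a boss with 2 mm play all round, foot then flat on the shoulder. Stands 45 mm off the long case's middle. Origin: centre of underside, x along length. Grip across 60 mm. 0.12 kg.
- short_case_deep: Deep short parts case on the stack's other end, 45 mm off the long case's middle, 6 mm from the shallow one: grey, black relays under a clear lid; 84 x 60 mm, 52 mm high plus a 5 mm boss on the lid; same skirt as the shallow one. Origin: centre of underside, x along length (a half turn of any case changes nothing). Grip across 60 mm. About 0.22 kg.
- long_case_empty: Empty long parts case, bottom of the stack under the short cases: grey, only dividers under its clear lid; 180 x 60 mm, 36 mm high, two 5 mm bosses on the lid 45 mm either side of the middle, lugs at the ends (208 mm over them; from above only lugs and edges show at first). Skirt below as on the short ones. Origin: centre of underside, x along length. Grip across 60 mm at the middle. 0.16 kg.
- long_case_refill: Refilled long parts case, alone on the bench: terminal blocks under its clear lid; else exactly like the empty one: 180 x 60 mm, 36 mm high, two 5 mm bosses on the lid 45 mm either side of the middle, 208 mm over the lugs, skirt below with 2 mm play at the sides and 5 mm at the ends. Origin: centre of underside, x along length. Grip across 60 mm at the middle. About 0.38 kg.
- stacking_base: Stacking base under the stack: fixed dark steel plate 226 x 80 mm, 10 mm thick, on it two bosses with chamfered corners (75 x 51 mm, 5 mm high, drawn in 2.5 mm towards the top) 45 mm either side of the middle along x. A long case seated on it has its origin 10 mm above the base's. Origin: centre of underside, x along length.
- side_mat: Black ribbed rubber mat, the side area: fixed, 210 x 100 mm, 3 mm thick; room for the two short cases end to end, for instance 48 mm either side of its middle. Origin: centre of underside, x along length, y across.
- returns_tray: Returns tray for empties: fixed shallow grey-painted steel tray, 240 x 106 mm outside, walls 3 mm thick and 10 mm high from the bench, floor 3 mm thick. Origin: centre of underside, x along length, y across.
- screwdriver: Bystander: screwdriver with a black handle, lying along its x, 185 mm long, 25 mm thick. Origin: near the middle of its length, at bench height. Not to be pushed about.
- cable_gland: Bystander: brass cable gland standing upright, 25 mm across, 28 mm high. Origin: centre of underside. Not to be pushed about.
- rail_offcut: Bystander: offcut of steel mounting rail, lying along its x, 150 x 37 x 7.5 mm. Origin: centre of underside. Not to be pushed about.
Mind the look-alikes: they are no part of the job. There is more than one size of the stacking_base; the one meant has the size given above.

How it is judged:
On the way, in this order (a step that is already met when the one before it is completed fails the run):
1. both short cases stand level on the rubber mat, let go (x of short_case_shallow in the frame of side_mat between -0.085 and 0.085 m and y of short_case_shallow in the frame of side_mat between -0.045 and 0.045 m and z of short_case_shallow in the frame of side_mat between 0 and 0.006 m and angle between each of short_case_shallow, short_case_deep's own z axis and vertical below 0.05 rad and contact force between the fingers and short_case_shallow below 0.3 N and linear speed of each of short_case_shallow, short_case_deep below 0.02 m/s and angular speed of each of short_case_shallow, short_case_deep below 0.2 rad/s and x of short_case_deep in the frame of side_mat between -0.085 and 0.085 m and y of short_case_deep in the frame of side_mat between -0.045 and 0.045 m and z of short_case_deep in the frame of side_mat between 0 and 0.006 m and contact force between the fingers and short_case_deep below 0.3 N), for 0.1 s.
2. the empty long case lies flat in the returns tray, let go (x of long_case_empty in the frame of returns_tray between -0.022 and 0.022 m and y of long_case_empty in the frame of returns_tray between -0.03 and 0.03 m and z of long_case_empty in the frame of returns_tray between 0 and 0.006 m and angle between long_case_empty's own z axis and vertical below 0.05 rad and contact force between the fingers and long_case_empty below 0.3 N and linear speed of long_case_empty below 0.02 m/s and angular speed of long_case_empty below 0.2 rad/s), for 0.1 s.
3. the refilled long case is seated on the stacking base, let go (x of long_case_refill in the frame of stacking_base between -0.009 and 0.009 m and y of long_case_refill in the frame of stacking_base between -0.006 and 0.006 m and z of long_case_refill in the frame of stacking_base between 0.0075 and 0.0125 m and angle between the x axis of long_case_refill and the x axis of stacking_base, either way round below 0.08 rad and angle between long_case_refill's own z axis and vertical below 0.03 rad and contact force between the fingers and long_case_refill below 0.3 N and linear speed of long_case_refill below 0.02 m/s and angular speed of long_case_refill below 0.2 rad/s), for 0.1 s.
At the end, for the whole second after the job is handed in: Empty case flat in the tray (22 mm along, 30 across of its middle); refilled case seated on the base (9 mm, 6 mm, 0.08 rad); short cases seated on it (6 mm across, 0.1 rad), within 20 mm of where they began; seated is under 2.5 mm above fully down; all level, released, at rest (all of step 2 and all of step 3 and distance of each of short_case_shallow, short_case_deep from where it was at the start of the episode below 0.02 m and angle between the x axis of each of short_case_shallow, short_case_deep and the x axis of long_case_refill, either way round below 0.1 rad and angle between each of short_case_shallow, short_case_deep's own z axis and vertical below 0.03 rad and y of short_case_shallow in the frame of long_case_refill between -0.006 and 0.006 m and z of short_case_shallow in the frame of long_case_refill between 0.0335 and 0.0385 m and contact force between the fingers and short_case_shallow below 0.3 N and linear speed of each of short_case_shallow, short_case_deep below 0.02 m/s and angular speed of each of short_case_shallow, short_case_deep below 0.2 rad/s and y of short_case_deep in the frame of long_case_refill between -0.006 and 0.006 m and z of short_case_deep in the frame of long_case_refill between 0.0335 and 0.0385 m and contact force between the fingers and short_case_deep below 0.3 N); the robot touches nothing.
It fails at once if a filled case is tipped by more than 20 degrees (angle between any of short_case_shallow, short_case_deep, long_case_refill's own z axis and vertical above 0.35 rad).
It fails at once if the screwdriver, the cable gland or the rail offcut is pushed by more than 20 mm (distance of any of screwdriver, cable_gland, rail_offcut from where it was at the start of the episode above 0.02 m).
It also fails if it takes over 147 s, if anything falls off the work surface, if the arm or the gripper's body presses on something with over 40 N, if the wrist force passes 120 N, or if a joint passes its speed limit or range.

## Robot

A 6-joint arm with a two-finger parallel gripper is mounted at the origin on the work surface. World frame = base frame: x ahead of the robot, y to its left, z up, the work surface at z = 0. Lengths are in m, angles in rad, forces in N, time in s.
With the tool pointing down it reaches from about 0.35 to 0.775 m from the base axis. Payload 7.3 kg.
Tool frame: the origin (TCP) lies at the very end of the fingers, on their centre line; the grasp point (between the pads) lies 19 mm behind it; z points along the fingers, y is the direction in which the jaws open and shut (so a half turn about z gives the same grasp; the last joint's range is limited). The gripper opens to 92 mm and grips with 3 to 60 N. Pads are 19 mm wide; open, the fingers measure 130 mm over their backs; the gripper's body (75 mm by 190 mm) begins 47 mm behind the grasp point.
Start: joints at [-1.402, 0.342, 1.524, -0, 1.275, -0.146], TCP at [0.163, -0.499, 0.227] pointing down, gripper open.
Joint ranges: [-2.53, 2.53], [-0.77, 2.02], [0.04, 2.7], [-1, 4.14], [0.28, 2.66], [-3.11, 3.11]. Speed limits (rad/s): [2.57, 2.57, 3.14, 3.14, 3.14, 3.14].

## Interface

Orientations are given as a unit quaternion [x, y, z, w].
In Python, from station import ctrl gives the robot as it stands.
- The arm moves only by the shell command python3 -m creep 'ROWS' [OPENING] [FORCE]. ROWS is JSON, a list of rows, each an object of numbers: "x", "y", "z": the shift along the tool's x, y, z each as a share of 0.1 m, from -1 to 1; "turn": the turn about the tool's z as a share of 0.5 rad, from -1 to 1. A call has 1 to 5 rows; each row is the pose to reach, as a shift and turn from the pose measured when the call began, along the tool's axes at that moment; what a row does not reach only later rows make up. A row lasts 1/12 s, in which the tool goes at most 41.7 mm and 7.16 degrees, less where a joint would pass 70% of its speed; a pose out of reach is approached as far as the arm can. A call with a number of a shift or a turn outside -1 to 1 is refused whole. A call with a gripper value outside its range is refused whole. OPENING is the closure, from 0 (fully open) to 1 (shut), set as the call begins (- or left out, the last holds). The fingers move at their own pace and stop on an object; FORCE is the grip in N (left out, the last holds). Time passes only in rows, so rows that repeat a pose let the fingers close. It gives the time, the measured TCP pose, the force and the opening at its end, in the units of the state.
- ctrl.sense(): the state, without advancing time (a new reading comes with each control period).
- ctrl.read_camera(name): name is "scene" or "side" or "wrist"; returns (picture, depth): 480x640x3 uint8, blue, green, red; 480x640 float32, m along the optical axis (not along the pixel's ray), 0 where there is no reading.
- ctrl.get_calibration(name): a dict with "fx", "fy", "cx", "cy" (pixels), "k1" (the pictures are not rectified: a ray, as slopes to the right and down, at radius r is drawn at 1 + k1 r^2 times it, then the intrinsics apply), "view" (4x4, takes a point from world to camera coordinates). Camera axes: x right, y up, looking along -z (the intrinsics and any distortion apply to the point x, -y, -z); pixel columns grow to the right and rows downward; lengths in m; the calibration is good to about 2 mm. A picture is of the moment at which its call begins: read the wrist's pose just before it. get_calibration takes no time and is no camera call; for the wrist camera it gives the pose at the moment of the call.
- ctrl.close_job(): hands the job in, once; it reports no verdict.
The state is a dict: "clock": time; "q": joint angles; "qd": joint speeds; "joint_efforts": joint torques, N m; "ee_pos": TCP position; "tcp_rot": TCP orientation; "force": force on the tool from outside, world axes, zero at the start; "torque": the same for the moment, N m; "grip_width": finger opening in m.
Only numpy, scipy, OpenCV 4.12 (cv2) and the standard library are available. Lean on these libraries where they do the work, as an engineer would, in place of code of your own. Each camera call takes 0.05 s, during which the arm holds its last target.

## Working session

There is one attempt and no reset: what is moved stays moved. The work goes in short steps, Python scripts to look and compute and a shell command to move; the robot and the scene stay as the last step left them, time stands still between calls to the robot, and variables do not carry over. Pictures are saved under pics/ and viewed, and the job is handed in when it is done.

```bash
ls; mkdir -p pics; python3 - <<'E'
from station import ctrl
import cv2
s=ctrl.sense();print(s)
for n in ["scene","side","wrist"]:
    c=ctrl.get_calibration(n);print(n,c)
    p,d=ctrl.read_camera(n)
    cv2.imwrite(f"pics/{n}0.png",p)
    import numpy as np
    np.save(f"pics/{n}0.npy",d)
E
```

```text
pics
{'clock': 0.0, 'q': array([-1.40199843e+00,  3.42690402e-01,  1.52500787e+00, -5.34503632e-06,
        1.27540723e+00, -1.46036973e-01]), 'qd': array([ 0.00025937,  0.00170098, -0.00100353,  0.00075683,  0.00146932,
       -0.00020243]), 'joint_efforts': array([-1.21436555e-03, -4.31245637e+01, -2.44223785e+01,  7.15371617e-02,
        5.58959472e-02, -1.60667018e-04]), 'ee_pos': array([ 0.16250337, -0.49878973,  0.22606494]), 'tcp_rot': array([ 9.87635036e-01,  1.56768823e-01, -1.11642432e-05, -7.56342599e-04]), 'force': array([ 1.13528816, -0.29036449, -0.02827621]), 'torque': array([ 0.05089008, -0.02213722, -0.05204251]), 'grip_width': 0.09208387090395546}
scene {'fx': 533.1119863844697, 'fy': 533.1119863844697, 'cx': 312.21477708209727, 'cy': 238.965635599484, 'k1': -0.12324160417684402, 'view': array([[-5.95123324e-01,  8.03633657e-01,  1.08396076e-03,
         2.98402778e-01],
       [-6.97819869e-01, -5.17431979e-01,  4.95289388e-01,
         3.16172906e-01],
       [ 3.98592098e-01,  2.94001857e-01,  8.68727372e-01,
        -1.46013662e+00],
       [ 0.00000000e+00,  0.
[... 233 characters left out ...]
6, -0.01360524,  0.44576835],
       [ 0.1951768 , -0.51419492,  0.8351704 , -0.15148024],
       [-0.3194155 ,  0.77179559,  0.54982297, -0.9744608 ],
       [ 0.        ,  0.        ,  0.        ,  1.        ]])}
wrist {'fx': 382.747263918503, 'fy': 382.747263918503, 'cx': 322.3935754477697, 'cy': 230.18760753657867, 'k1': -0.0034233763038860345, 'view': array([[ 3.09607412e-01, -9.50864291e-01, -5.91713530e-04,
        -5.25216755e-01],
       [ 9.14682216e-01,  2.97996215e-01, -2.73047064e-01,
         3.47310998e-02],
       [ 2.59807031e-01,  8.39961650e-02,  9.62000494e-01,
        -3.90272854e-01],
       [ 0.00000000e+00,  0.00000000e+00,  0.00000000e+00,
         1.00000000e+00]])}
```

View pics/scene0.png

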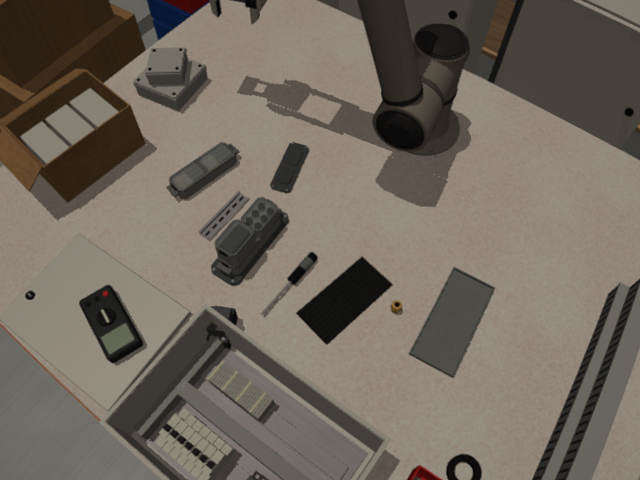

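View pics/side0.png

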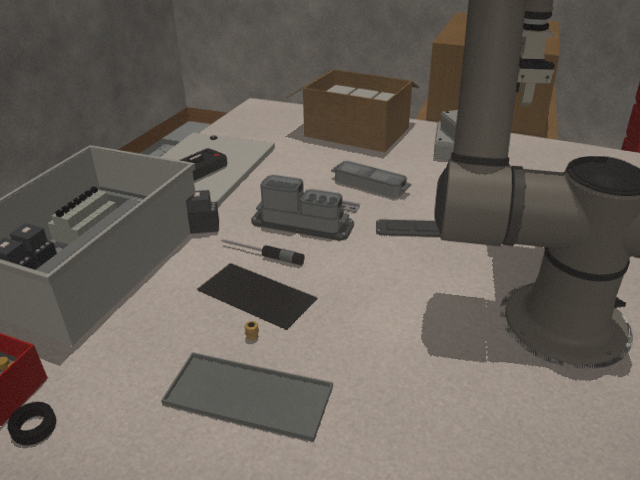

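View pics/wrist0.png

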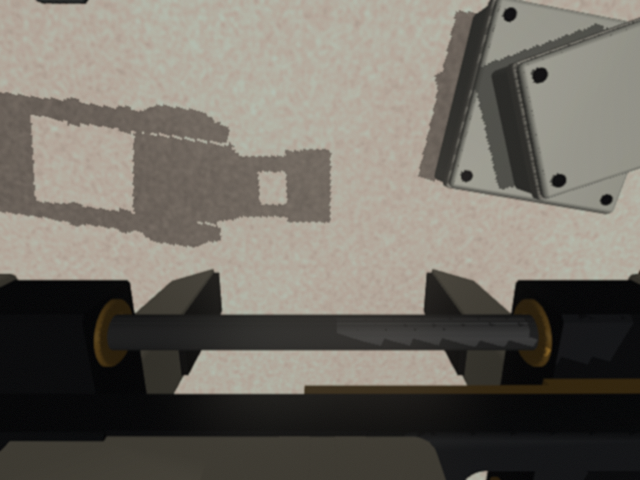

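The scene view shows the stack at about (250,240), a lone long case at (203,170), a small base look-alike at (290,167), the mat at (345,300), the tray at (452,322), the screwdriver at (290,285), the gland at (396,307) and the rail at (224,215). I'll enlarge these.

```bash
cat > h.py <<'E'
import numpy as np, cv2
from station import ctrl
def K(c): return np.array([[c['fx'],0,c['cx']],[0,c['fy'],c['cy']],[0,0,1.]])
def ray(c,u,v):
    p=cv2.undistortPoints(np.array([[[u,v]]],float),K(c),np.array([c['k1'],0,0,0,0]))[0,0]
    return p  # slopes right, down
def w_depth(c,u,v,d):
    p=ray(c,u,v); cam=np.array([p[0]*d,-p[1]*d,-d,1]); return (np.linalg.inv(c['view'])@cam)[:3]
def w_plane(c,u,v,z):
    p=ray(c,u,v); Vi=np.linalg.inv(c['view']); o=Vi[:3,3]; r=Vi[:3,:3]@np.array([p[0],-p[1],-1])
    return o+r*(z-o[2])/r[2]
def proj(c,P):
    P=np.atleast_2d(P); q=(c['view']@np.c_[P,np.ones(len(P))].T).T[:,:3]; q=q*[1,-1,-1]
    return cv2.projectPoints(q,np.zeros(3),np.zeros(3),K(c),np.array([c['k1'],0,0,0,0]))[0][:,0]
def cloud(c,d):
    v,u=np.mgrid[0:480,0:640]; 
    p=cv2.undistortPoints(np.stack([u,v],-1).reshape(-1,1,2).astype(float),K(c),np.array([c['k1'],0,0,0,0])).reshape(480,640,2)
    cam=np.stack([p[...,0]*d,-p[...,1]*d,-d,np.ones_like(d)],-1)
    W=(cam@np.linalg.inv(c['view']).T)[...,:3]; W[d<=0]=np.nan; return W
def rect(pts):
    r=cv2.minAreaRect(np.asarray(pts,np.float32)[:,:2]); b=cv2.boxPoints(r)
    e=[b[1]-b[0],b[2]-b[1]]; L=[np.linalg.norm(x) for x in e]; i=int(np.argmax(L))
    return np.array(r[0]),max(L),min(L),np.degrees(np.arctan2(e[i][1],e[i][0]))
E
python3 - <<'E'
import cv2
p=cv2.imread('pics/scene0.png')
cv2.imwrite('pics/c1.png',cv2.resize(p[130:330,150:350],None,fx=3,fy=3,interpolation=cv2.INTER_CUBIC))
cv2.imwrite('pics/c2.png',cv2.resize(p[240:390,280:510],None,fx=3.4,fy=3.4,interpolation=cv2.INTER_CUBIC))
q=cv2.imread('pics/side0.png')
cv2.imwrite('pics/c3.png',cv2.resize(q[150:270,210:450],None,fx=3.3,fy=3.3,interpolation=cv2.INTER_CUBIC))
E
```

```text
(no output)
```

View pics/c1.png

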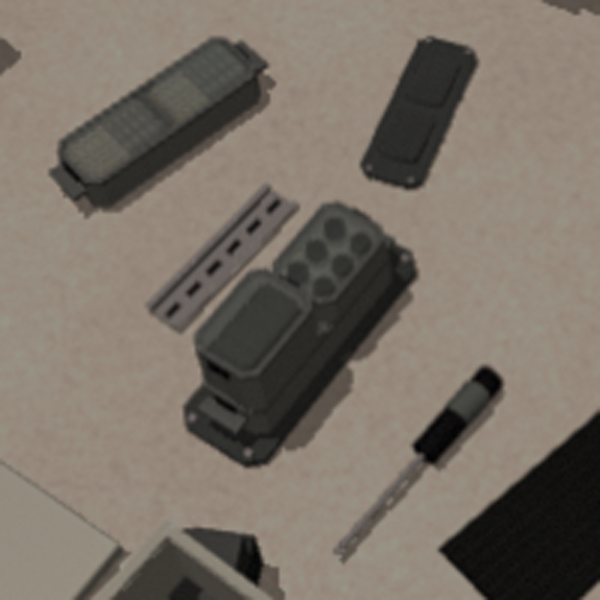

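View pics/c2.png

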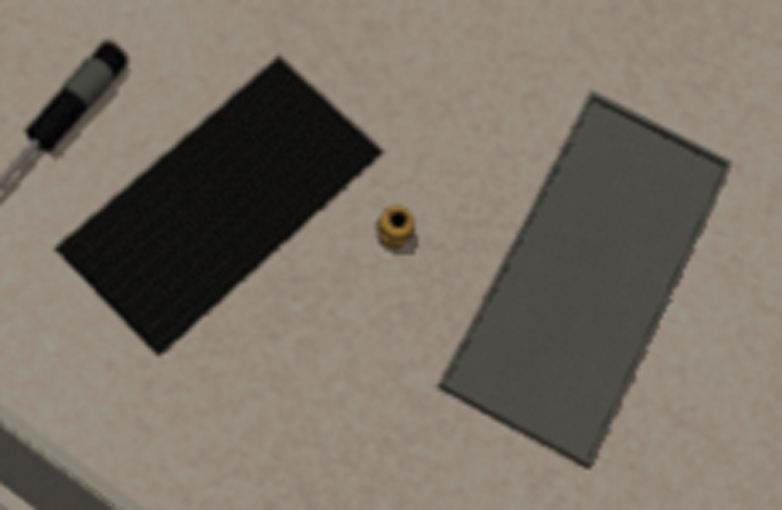

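View pics/c3.png

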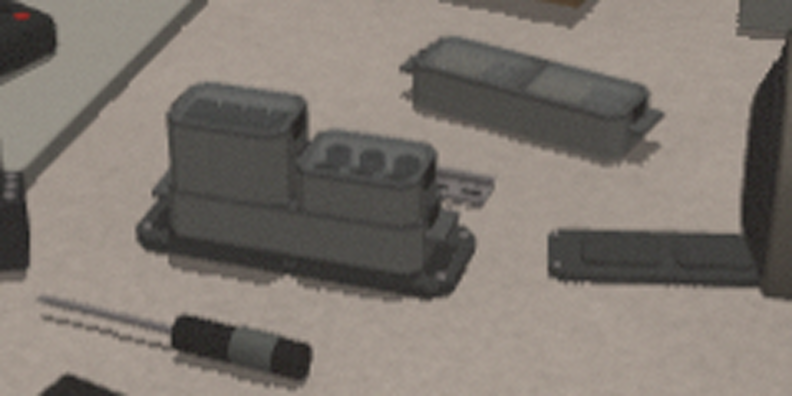

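The crop confirms the candidates. The base meant is the full-size plate under the stack; the one at (290,167) is clearly shorter, and I'll check its size below. The refill is the lone case with terminal blocks at (203,170). The deep case is on the far end at (237,240) and the shallow one at (260,215). Next I'll measure from depth.

```bash
python3 - <<'E'
from h import *
from scipy import ndimage as N
W={}
for n in ['scene','side']:
    c=ctrl.get_calibration(n); W[n]=cloud(c,np.load(f'pics/{n}0.npy'))
def roi(n,poly):
    m=np.zeros((480,640),np.uint8); cv2.fillPoly(m,[np.array(poly,np.int32)],1); return m>0
S=W['scene']; D=W['side']
def band(Wn,m,lo,hi,name):
    z=Wn[...,2]; k=m&(z>lo)&(z<hi); P=Wn[k]
    if len(P)<10: print(name,'few');return
    c0=np.median(P[:,:2],0); 
    c,L,w,a=rect(P); print(name,len(P),'c',c.round(4),'LxW',round(L,4),round(w,4),'ang',round(a,1),'z med',np.median(P[:,2]).round(4))
# table checks
print('table z',np.nanmedian(S[380:395,380:410,2]),np.nanmedian(D[330:345,350:400,2]))
stack=roi('s',[(200,180),(260,180),(305,215),(235,300),(195,275)])
for z in np.arange(0,0.13,0.004):
    print(round(z,3),(stack&(S[...,2]>z)&(S[...,2]<=z+.004)).sum(),end='; ')
print()
E
```

```text
table z 5.6288055643172186e-06 -0.0006617279946913301
0.0 2538; 0.004 523; 0.008 549; 0.012 239; 0.016 62; 0.02 45; 0.024 57; 0.028 52; 0.032 107; 0.036 104; 0.04 65; 0.044 100; 0.048 74; 0.052 49; 0.056 61; 0.06 55; 0.064 62; 0.068 67; 0.072 147; 0.076 311; 0.08 357; 0.084 60; 0.088 42; 0.092 52; 0.096 224; 0.1 384; 0.104 261; 0.108 7; 0.112 0; 0.116 0; 0.12 0; 0.124 0; 0.128 0;
```

```bash
cat >> h.py <<'E'
def rectfit(P,trim=1.0,a0=None):
    """centre/size/angle: robust extents; angle from minAreaRect of trimmed set"""
    P=np.asarray(P)[:,:2]; best=None
    for a in np.radians(np.arange(0,180,0.5)):
        R=np.array([[np.cos(a),np.sin(a)],[-np.sin(a),np.cos(a)]]); Q=P@R.T
        lo=np.percentile(Q,trim,axis=0); hi=np.percentile(Q,100-trim,axis=0); s=hi-lo
        A=s[0]*s[1]
        if s[0]>=s[1] and (best is None or A<best[0]): best=(A,R.T@((lo+hi)/2),s,np.degrees(a))
    return best[1].round(4),best[2].round(4),best[3]
E
python3 - <<'E'
from h import *
W={}
for n in ['scene','side']:
    c=ctrl.get_calibration(n); W[n]=cloud(c,np.load(f'pics/{n}0.npy'))
def roi(poly):
    m=np.zeros((480,640),np.uint8); cv2.fillPoly(m,[np.array(poly,np.int32)],1); return m>0
def band(n,m,lo,hi,name):
    z=W[n][...,2]; P=W[n][m&(z>lo)&(z<hi)]
    print(n,name,len(P),*rectfit(P),'z',np.median(P[:,2]).round(4))
st=roi([(200,180),(260,180),(305,215),(235,300),(195,275)])
band('scene',st,.072,.086,'shallow top')
band('scene',st,.095,.112,'deep top')
band('scene',st,.004,.0115,'base')
rf=roi([(160,180),(225,135),(245,155),(180,205)])
band('scene',rf,.030,.046,'refill top')
mat=roi([(290,312),(361,250),(400,284),(327,350)])
band('scene',mat,.0015,.006,'mat')
tr=roi([(400,355),(455,260),(500,285),(455,385)])
band('scene',tr,.006,.013,'tray rim'); band('scene',tr,.0015,.013,'tray')
ra=roi([(193,235),(238,188),(252,198),(207,245)])
band('scene',ra,.004,.012,'rail')
sb=roi([(265,180),(290,138),(315,145),(295,198)])
band('scene',sb,.004,.02,'smallbase')
scr=roi([(255,315),(305,245),(325,255),(270,325)])
band('scene',scr,.004,.03,'screwdriver')
gl=roi([(385,295),(405,295),(405,318),(385,318)])
band('scene',gl,.01,.035,'gland')
s2=roi([(230,170),(320,170),(365,205),(365,245),(240,245)])
band('side',s2,.095,.112,'deep top')
band('side',s2,.072,.086,'shallow top')
r2=roi([(325,150),(415,165),(415,205),(325,200)])
band('side',r2,.030,.046,'refill top')
m2=roi([(190,290),(230,258),(325,295),(295,330)])
band('side',m2,.0015,.006,'mat')
t2=roi([(155,405),(190,345),(340,380),(320,445)])
band('side',t2,.0015,.013,'tray')
E
```

```text
scene shallow top 860 [ 0.569  -0.1312] [0.1725 0.0588] 5.0 z 0.0798
scene deep top 895 [ 0.6138 -0.1307] [0.0835 0.0592] 4.0 z 0.1024
scene base 1015 [ 0.5515 -0.1664] [0.3022 0.2198] 40.5 z 0.0079
scene refill top 1399 [ 0.4829 -0.3628] [0.1773 0.0615] 169.5 z 0.0391
scene mat 3104 [0.5491 0.1291] [0.2224 0.1173] 168.5 z 0.0035
scene tray rim 795 [0.452 0.353] [0.2411 0.1052] 5.5 z 0.0079
scene tray 4172 [0.4505 0.3527] [0.2595 0.1205] 5.0 z 0.0038
scene rail 313 [ 0.5491 -0.2353] [0.1471 0.0405] 0.5 z 0.0067
scene smallbase 988 [ 0.3323 -0.1957] [0.155  0.0626] 14.999999999999998 z 0.0082
scene screwdriver 581 [0.5968 0.0075] [0.1991 0.0423] 3.5 z 0.0194
scene gland 108 [0.5065 0.2334] [0.0217 0.021 ] 55.5 z 0.0268
side deep top 514 [ 0.6142 -0.1278] [0.0826 0.0543] 2.5 z 0.1005
side shallow top 792 [ 0.5661 -0.1289] [0.167  0.0551] 5.0 z 0.0786
side refill top 916 [ 0.4818 -0.3611] [0.1787 0.0596] 169.5 z 0.0378
side mat 3473 [0.5514 0.1254] [0.2094 0.1045] 169.5 z 0.0031
side tray 7859 [0.4514 0.3523] [0.2386 0.107 ] 6.000000000000001 z 0.0031
```

The small base measures 155 x 63 mm, so it's the look-alike. The big plate sits under the stack. Next is a planner helper that works out shifts in tool units.

```bash
cat >> h.py <<'E'
from scipy.spatial.transform import Rotation as R_
def th():
    M=R_.from_quat(ctrl.sense()['tcp_rot']).as_matrix(); return np.degrees(np.arctan2(M[1,0],M[0,0]))
def plan(x,y,z,ang=None):
    """shares for (x,y,z) [of .1m] and turn [of .5rad] from the present pose; also the same with axes after the turn"""
    s=ctrl.sense(); M=R_.from_quat(s['tcp_rot']).as_matrix(); t=np.degrees(np.arctan2(M[1,0],M[0,0]))
    d=np.array([x,y,z])-s['ee_pos']; k=M.T@d/0.1
    print('t',round(s['clock'],2),'pos',s['ee_pos'].round(4),'th',round(t,2),'F',s['force'].round(1),'w',round(s['grip_width'],4))
    print(' shares now',k.round(3),end='')
    if ang is not None:
        da=(ang-t+90)%180-90; print(' turn',round(-np.radians(da)/0.5,3),end='')
        a=np.radians(t+da); M2=np.array([[np.cos(a),np.sin(a),0],[np.sin(a),-np.cos(a),0],[0,0,-1]]); print(' after turn',(M2.T@d/0.1).round(3),end='')
    print()
E
python3 -c "
from h import *
plan(0.57,-0.133,0.25,4.5)
c=ctrl.get_calibration('wrist');print(np.linalg.inv(c['view'])[:3,3]-ctrl.sense()['ee_pos'])"
```

```text
t 0.15 pos [ 0.1625 -0.4989  0.2262] th 18.04 F [-0.8 -0.  -1.1] w 0.0916
 shares now [ 5.007 -2.218 -0.234] turn 0.473 after turn [ 4.349 -3.328 -0.238]
[0.0697138  0.02188056 0.15849874]
```

```bash
python3 -m creep '[{"x":0.2,"turn":0.2},{"x":0.5,"turn":0.4},{"x":0.8,"y":-0.2,"turn":0.47},{"x":1,"y":-0.4,"turn":0.47},{"x":1,"y":-0.5,"turn":0.47}]' 0 && python3 -c "
from h import *
plan(0.52,-0.133,0.25,4.5)"
```

```text
invalid input at $[0]: expected keys x, y, z, turn
```

```bash
python3 -m creep '[{"x":0.2,"y":0,"z":0,"turn":0.2},{"x":0.5,"y":0,"z":0,"turn":0.4},{"x":0.8,"y":-0.2,"z":0,"turn":0.47},{"x":1,"y":-0.4,"z":0,"turn":0.47},{"x":1,"y":-0.5,"z":0,"turn":0.47}]' 0 && python3 -c "
from h import *
plan(0.52,-0.133,0.25,4.5)"
```

```text
clock: 0.57
ee_pos: [0.2444, -0.4172, 0.2258]
tcp_rot: [0.999, 0.041, 0.0, -0.002]
force: [0.1, -0.2, -0.2]
grip_width: 0.0918
t 0.57 pos [ 0.2444 -0.4172  0.2258] th 4.74 F [ 0.1 -0.2 -0.2] w 0.0918
 shares now [ 2.982 -2.605 -0.231] turn 0.008 after turn [ 2.971 -2.617 -0.242]
```

```bash
python3 -m creep '[{"x":0.33,"y":-0.3,"z":0,"turn":0},{"x":0.66,"y":-0.6,"z":0,"turn":0},{"x":1,"y":-0.9,"z":-0.1,"turn":0},{"x":1,"y":-0.9,"z":-0.1,"turn":0}]' && python3 -m creep '[{"x":0.33,"y":-0.3,"z":0,"turn":0},{"x":0.66,"y":-0.6,"z":0,"turn":0},{"x":1,"y":-0.9,"z":-0.1,"turn":0},{"x":1,"y":-0.9,"z":-0.1,"turn":0}]' && python3 -m creep '[{"x":0.33,"y":-0.3,"z":0,"turn":0},{"x":0.66,"y":-0.6,"z":0,"turn":0},{"x":0.98,"y":-0.85,"z":-0.1,"turn":0},{"x":0.98,"y":-0.85,"z":-0.1,"turn":0},{"x":0.98,"y":-0.85,"z":-0.1,"turn":0}]'
python3 - <<'E'
from h import *
plan(0.614,-0.130,0.2,4.5)
c=ctrl.get_calibration('wrist'); p,d=ctrl.read_camera('wrist'); cv2.imwrite('pics/w1.png',p); np.save('pics/w1.npy',d)
W=cloud(c,d)
p,d=ctrl.read_camera('side'); cv2.imwrite('pics/s1.png',p)
for lo,hi in [(.096,.112),(.074,.086),(.005,.014),(.004,.011)]:
    m=(W[...,2]>lo)&(W[...,2]<hi)
    n,lab,st,ce=cv2.connectedComponentsWithStats(m.astype(np.uint8))
    for i in range(1,n):
        if st[i,4]>1500:
            print(lo,ce[i].round(),st[i,4],*rectfit(W[lab==i]),np.median(W[lab==i][:,2]).round(4))
E
```

```text
clock: 0.9
ee_pos: [0.3389, -0.3158, 0.2367]
tcp_rot: [0.999, 0.043, 0.001, -0.002]
force: [-0.7, -0.1, -0.1]
grip_width: 0.092
clock: 1.23
ee_pos: [0.4334, -0.2141, 0.2478]
tcp_rot: [0.999, 0.044, 0.002, -0.003]
force: [-0.3, -0.8, -0.0]
grip_width: 0.0916
clock: 1.65
ee_pos: [0.5251, -0.1188, 0.2586]
tcp_rot: [0.999, 0.046, 0.002, -0.003]
force: [-1.1, 0.0, -0.3]
grip_width: 0.0918
t 1.65 pos [ 0.5251 -0.1188  0.2586] th 5.29 F [-1.1  0.  -0.3] w 0.0918
 shares now [0.872 0.197 0.589] turn 0.028 after turn [0.877 0.182 0.586]
0.096 [351. 102.] 8284 [ 0.6134 -0.1335] [0.0834 0.0585] 2.5 0.1031
0.074 [344. 208.] 5832 [ 0.5235 -0.1386] [0.0833 0.0584] 5.0 0.0811
0.005 [320. 121.] 2232 [ 0.5734 -0.1116] [0.227  0.0715] 169.0 0.0106
0.005 [378. 368.] 1617 [ 0.3144 -0.207 ] [0.0596 0.0493] 97.0 0.0088
0.004 [319. 123.] 1508 [ 0.5737 -0.1108] [0.227  0.0718] 168.5 0.0103
```

View pics/w1.png

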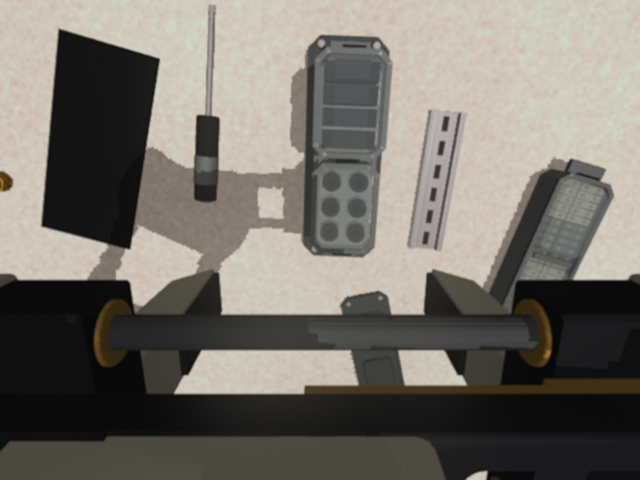

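The wrist view shows the deep case at (351,100), the shallow at (344,208), the screwdriver at (207,150), the rail at (437,180), the refill at (570,230) and the mat at (100,140). From wrist depth the deep case is at (0.6134,-0.1335) and the shallow at (0.5235,-0.1386), 90 mm apart as specified, with the stack axis at about 3.3°. I'll go to the deep case.

```bash
python3 -c "
from h import *
plan(0.6134,-0.1325,0.18,3.5)"; python3 -m creep '[{"x":0.3,"y":0.1,"z":0.2,"turn":0.06},{"x":0.6,"y":0.18,"z":0.5,"turn":0.06},{"x":0.87,"y":0.22,"z":0.78,"turn":0.06},{"x":0.87,"y":0.22,"z":0.78,"turn":0.06},{"x":0.87,"y":0.22,"z":0.78,"turn":0.06}]';python3 -c "
from h import *
plan(0.6134,-0.1325,0.058,3.5)"
```

```text
t 1.75 pos [ 0.5229 -0.1211  0.2581] th 5.1 F [-0.5 -0.1  0.5] w 0.0915
 shares now [0.889 0.199 0.781] turn 0.056 after turn [0.896 0.169 0.781]
clock: 2.17
ee_pos: [0.6099, -0.1361, 0.1763]
tcp_rot: [1.0, 0.029, -0.003, -0.004]
force: [0.7, -0.3, 0.9]
grip_width: 0.0917
t 2.17 pos [ 0.6099 -0.1361  0.1763] th 3.28 F [ 0.7 -0.3  0.9] w 0.0917
 shares now [ 0.044 -0.025  1.183] turn -0.008 after turn [ 0.038 -0.034  1.183]
```

```bash
python3 -m creep '[{"x":0.03,"y":-0.02,"z":0.3,"turn":0},{"x":0.04,"y":-0.03,"z":0.6,"turn":0},{"x":0.04,"y":-0.03,"z":0.8,"turn":0},{"x":0.04,"y":-0.03,"z":0.8,"turn":0},{"x":0.04,"y":-0.03,"z":0.8,"turn":0}]';python3 - <<'E'
from h import *
plan(0.6134,-0.1325,0.058,3.5)
p,d=ctrl.read_camera('wrist'); cv2.imwrite('pics/w2.png',p)
E
```

```text
clock: 2.58
ee_pos: [0.6125, -0.1333, 0.0981]
tcp_rot: [1.0, 0.028, -0.002, -0.004]
force: [-0.7, -0.2, -0.4]
grip_width: 0.0921
t 2.58 pos [ 0.6125 -0.1333  0.0981] th 3.21 F [-0.7 -0.2 -0.4] w 0.0921
 shares now [ 0.011 -0.005  0.401] turn -0.01 after turn [ 0.009 -0.008  0.401]
```

View pics/w2.png

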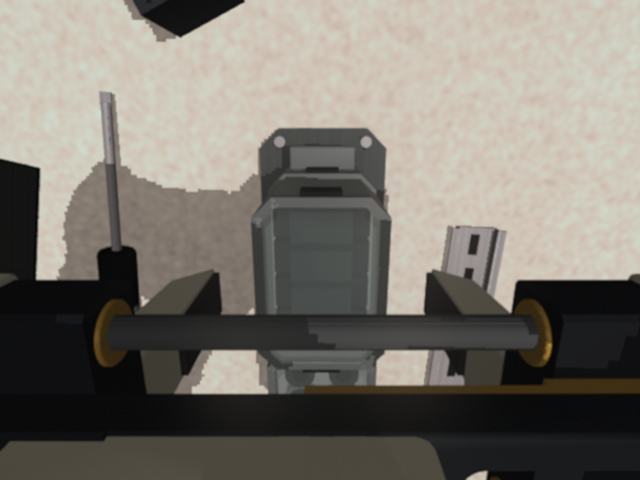

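The deep case (252–390 across, middle near 321) is centred between the fingers at 220 and 427, so I'll lower and grip.

```bash
python3 -m creep '[{"x":0.01,"y":0,"z":0.2,"turn":-0.01},{"x":0.01,"y":0,"z":0.4,"turn":-0.01},{"x":0.01,"y":0,"z":0.4,"turn":-0.01},{"x":0.01,"y":0,"z":0.4,"turn":-0.01}]' && python3 -m creep '[{"x":0,"y":0,"z":0,"turn":0},{"x":0,"y":0,"z":0,"turn":0},{"x":0,"y":0,"z":0,"turn":0},{"x":0,"y":0,"z":0,"turn":0},{"x":0,"y":0,"z":0,"turn":0}]' 1 25;python3 - <<'E'
from h import *
plan(0.6134,-0.1325,0.058,3.5)
E
```

```text
clock: 2.97
ee_pos: [0.6148, -0.1336, 0.0611]
tcp_rot: [1.0, 0.03, -0.0, -0.003]
force: [0.5, -0.7, 0.2]
grip_width: 0.0919
clock: 3.38
ee_pos: [0.615, -0.1336, 0.0617]
tcp_rot: [1.0, 0.03, 0.0, -0.003]
force: [0.8, 0.8, 0.4]
grip_width: 0.063
t 3.38 pos [ 0.615  -0.1336  0.0617] th 3.49 F [0.8 0.8 0.4] w 0.063
 shares now [-0.016 -0.012  0.037] turn -0.0 after turn [-0.016 -0.012  0.037]
```

```bash
python3 -m creep '[{"x":0,"y":0,"z":0,"turn":0},{"x":0,"y":0,"z":0,"turn":0},{"x":0,"y":0,"z":0,"turn":0}]' 1 25;  python3 -m creep '[{"x":0,"y":0,"z":-0.05,"turn":0},{"x":0,"y":0,"z":-0.12,"turn":0},{"x":0,"y":0,"z":-0.2,"turn":0},{"x":0,"y":0,"z":-0.25,"turn":0},{"x":0,"y":0,"z":-0.25,"turn":0}]'; python3 - <<'E'
from h import *
plan(0.6134,-0.1325,0.16,-10.5)
p,d=ctrl.read_camera('side'); cv2.imwrite('pics/s2.png',p[100:340,150:470])
E
```

```text
clock: 3.63
ee_pos: [0.6149, -0.1335, 0.0617]
tcp_rot: [1.0, 0.031, -0.0, -0.003]
force: [-0.7, 1.9, 1.1]
grip_width: 0.0601
clock: 4.05
ee_pos: [0.6159, -0.134, 0.0886]
tcp_rot: [1.0, 0.031, 0.001, -0.002]
force: [0.4, 0.1, -3.1]
grip_width: 0.06
t 4.05 pos [ 0.6159 -0.134   0.0886] th 3.5 F [ 0.4  0.1 -3.1] w 0.06
 shares now [-0.022 -0.02  -0.714] turn 0.489 after turn [-0.027 -0.01  -0.714]
```

View pics/s2.png

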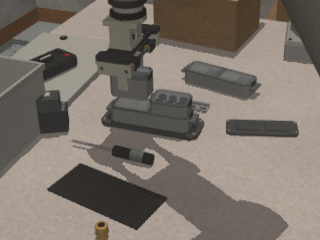

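The deep case is held and came off cleanly. TCP y at the grip was -0.1336, which agrees with the wrist measurement. Now I'll carry it to the mat's far end.

```bash
python3 -m creep '[{"x":0,"y":-0.05,"z":-0.1,"turn":0.1},{"x":0,"y":-0.2,"z":-0.2,"turn":0.25},{"x":0,"y":-0.4,"z":-0.3,"turn":0.4},{"x":0,"y":-0.65,"z":-0.3,"turn":0.49},{"x":0,"y":-0.9,"z":-0.3,"turn":0.49}]';python3 - <<'E'
from h import *
plan(0.598,0.118,0.1,-10.8)
c=ctrl.get_calibration('wrist'); p,d=ctrl.read_camera('wrist'); cv2.imwrite('pics/w3.png',p); W=cloud(c,d)
for lo,hi in [(.0015,.0055)]:
    m=(W[...,2]>lo)&(W[...,2]<hi)&(p.max(-1)<60)
    n,lab,st,ce=cv2.connectedComponentsWithStats(m.astype(np.uint8))
    for i in range(1,n):
        if st[i,4]>1500:
            print(lo,ce[i].round(),st[i,4],*rectfit(W[lab==i]),np.median(W[lab==i][:,2]).round(4))
plan(0.598,0.118,0.1,-10.8)
E
```

```text
clock: 4.52
ee_pos: [0.61, -0.0438, 0.1188]
tcp_rot: [0.996, -0.094, 0.001, -0.003]
force: [-0.1, 0.4, -3.2]
grip_width: 0.0599
t 4.52 pos [ 0.61   -0.0438  0.1188] th -10.76 F [-0.1  0.4 -3.2] w 0.0599
 shares now [-0.421 -1.566  0.196] turn 0.002 after turn [-0.422 -1.567  0.188]
0.0015 [115. 242.] 9896 [0.6245 0.1116] [0.0975 0.0592] 80.0 0.0035
t 4.57 pos [ 0.6091 -0.0385  0.1184] th -10.46 F [-1.3  4.7 -3.7] w 0.0596
 shares now [-0.394 -1.517  0.196] turn 0.012 after turn [-0.403 -1.516  0.184]
```

View pics/w3.png

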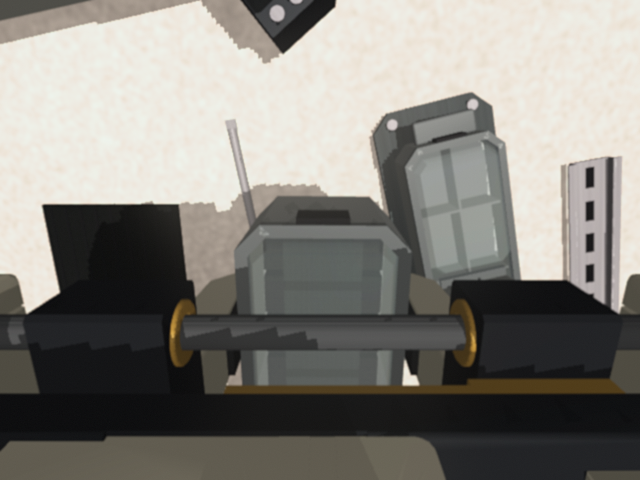

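The mat is centred at about (0.5505,0.126), axis -10.3°. The held case is level in the view at (320,290).

```bash
python3 -m creep '[{"x":-0.1,"y":-0.2,"z":0,"turn":0},{"x":-0.2,"y":-0.45,"z":0,"turn":0},{"x":-0.3,"y":-0.7,"z":0,"turn":0},{"x":-0.38,"y":-0.9,"z":0,"turn":0},{"x":-0.4,"y":-1,"z":0,"turn":0}]' && python3 -c "
from h import *
plan(0.598,0.1175,0.07,-10.5)"
```

```text
clock: 4.98
ee_pos: [0.5867, 0.0696, 0.119]
tcp_rot: [0.996, -0.09, -0.001, -0.004]
force: [0.1, 0.1, -2.7]
grip_width: 0.06
t 4.98 pos [0.5867 0.0696 0.119 ] th -10.34 F [ 0.1  0.1 -2.7] w 0.06
 shares now [ 0.026 -0.487  0.494] turn 0.006 after turn [ 0.023 -0.491  0.49 ]
```

```bash
python3 -m creep '[{"x":0.01,"y":-0.2,"z":0,"turn":0},{"x":0.02,"y":-0.35,"z":0.1,"turn":0},{"x":0.03,"y":-0.48,"z":0.3,"turn":0},{"x":0.03,"y":-0.49,"z":0.5,"turn":0},{"x":0.03,"y":-0.49,"z":0.5,"turn":0}]' && python3 -c "
from h import *
plan(0.598,0.1175,0.019,-10.5)"
```

```text
clock: 5.4
ee_pos: [0.5959, 0.118, 0.0645]
tcp_rot: [0.996, -0.09, -0.005, -0.004]
force: [-1.1, -0.6, -3.7]
grip_width: 0.06
t 5.4 pos [0.5959 0.118  0.0645] th -10.27 F [-1.1 -0.6 -3.7] w 0.06
 shares now [0.026 0.004 0.455] turn 0.008 after turn [0.021 0.001 0.455]
```

```bash
python3 -m creep '[{"x":0.02,"y":0,"z":0.15,"turn":0},{"x":0.02,"y":0,"z":0.3,"turn":0},{"x":0.02,"y":0,"z":0.38,"turn":0},{"x":0.02,"y":0,"z":0.38,"turn":0},{"x":0.02,"y":0,"z":0.38,"turn":0}]' && python3 -m creep '[{"x":0,"y":0,"z":0.03,"turn":0},{"x":0,"y":0,"z":0.05,"turn":0},{"x":0,"y":0,"z":0.05,"turn":0},{"x":0,"y":0,"z":0.05,"turn":0}]'; python3 -c "
from h import *
plan(0.598,0.1175,0.019,-10.5)"
```

```text
clock: 5.82
ee_pos: [0.5978, 0.1175, 0.0267]
tcp_rot: [0.996, -0.09, -0.005, -0.004]
force: [0.3, -0.4, -3.0]
grip_width: 0.0596
clock: 6.15
ee_pos: [0.598, 0.1175, 0.0221]
tcp_rot: [0.996, -0.09, -0.005, -0.004]
force: [0.1, 0.5, -3.4]
grip_width: 0.06
t 6.15 pos [0.598  0.1175 0.0221] th -10.31 F [ 0.1  0.5 -3.4] w 0.06
 shares now [0.001 0.    0.031] turn 0.007 after turn [0.    0.    0.031]
```

```bash
python3 -m creep '[{"x":0,"y":0,"z":0.03,"turn":0},{"x":0,"y":0,"z":0.04,"turn":0},{"x":0,"y":0,"z":0.04,"turn":0},{"x":0,"y":0,"z":0.04,"turn":0}]'; python3 -c "
from h import *
plan(0.598,0.1175,0.019,-10.5)"
```

```text
clock: 6.48
ee_pos: [0.5981, 0.1176, 0.0188]
tcp_rot: [0.996, -0.09, -0.004, -0.004]
force: [-1.5, 0.2, 2.9]
grip_width: 0.0598
t 6.48 pos [0.5981 0.1176 0.0188] th -10.3 F [-1.5  0.2  2.9] w 0.0598
 shares now [-0.001  0.001 -0.002] turn 0.007 after turn [-0.001  0.001 -0.002]
```

Touched down (the force went from -3 to +3 N). Release, rise and look.

```bash
python3 -m creep '[{"x":0,"y":0,"z":0,"turn":0},{"x":0,"y":0,"z":0,"turn":0},{"x":0,"y":0,"z":0,"turn":0},{"x":0,"y":0,"z":0,"turn":0}]' 0.1 && python3 -m creep '[{"x":0,"y":0,"z":-0.1,"turn":0},{"x":0,"y":0,"z":-0.3,"turn":0},{"x":0,"y":0,"z":-0.6,"turn":0},{"x":0,"y":0,"z":-0.9,"turn":0},{"x":0,"y":0,"z":-0.95,"turn":0}]' 0; python3 - <<'E'
from h import *
plan(0.5235,-0.138,0.17,3.4)
p,d=ctrl.read_camera('side'); cv2.imwrite('pics/s3.png',p)
E
```

```text
clock: 6.82
ee_pos: [0.5983, 0.1176, 0.0187]
tcp_rot: [0.996, -0.09, -0.004, -0.004]
force: [0.2, 0.5, -0.4]
grip_width: 0.0807
clock: 7.23
ee_pos: [0.6019, 0.117, 0.1199]
tcp_rot: [0.996, -0.09, 0.001, -0.004]
force: [1.5, -0.1, 1.1]
grip_width: 0.0918
t 7.23 pos [0.6019 0.117  0.1199] th -10.3 F [ 1.5 -0.1  1.1] w 0.0918
 shares now [-0.315  2.645 -0.525] turn -0.478 after turn [-0.934  2.499 -0.501]
```

View pics/s3.png

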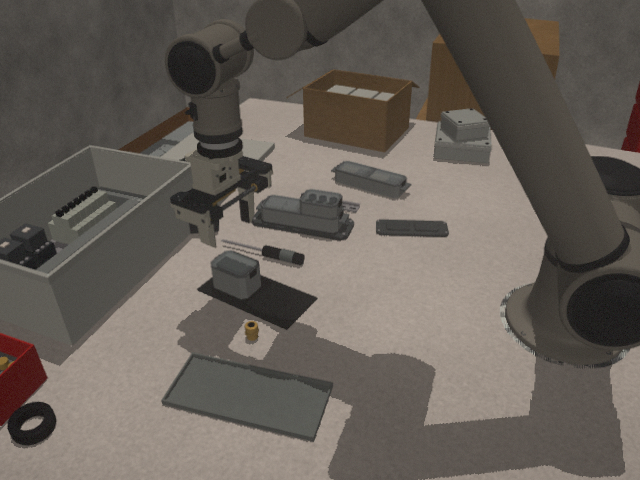

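The side view shows the deep case standing upright on the mat at (235,273), and everything else is undisturbed. Now the shallow case.

```bash
python3 -m creep '[{"x":0,"y":0.2,"z":-0.1,"turn":-0.2},{"x":-0.05,"y":0.5,"z":-0.2,"turn":-0.4},{"x":-0.1,"y":0.8,"z":-0.3,"turn":-0.48},{"x":-0.12,"y":1,"z":-0.3,"turn":-0.48},{"x":-0.12,"y":1,"z":-0.3,"turn":-0.48}]' && python3 -c "
from h import *
plan(0.5235,-0.138,0.17,3.4)"
```

```text
clock: 7.7
ee_pos: [0.5707, 0.0172, 0.1478]
tcp_rot: [1.0, 0.029, 0.0, -0.004]
force: [0.9, 0.0, 0.2]
grip_width: 0.0916
t 7.7 pos [0.5707 0.0172 0.1478] th 3.28 F [0.9 0.  0.2] w 0.0916
 shares now [-0.559  1.521 -0.233] turn -0.004 after turn [-0.563  1.521 -0.222]
```

```bash
python3 -m creep '[{"x":-0.15,"y":0.35,"z":0,"turn":0},{"x":-0.3,"y":0.7,"z":0,"turn":0},{"x":-0.4,"y":1,"z":0,"turn":0},{"x":-0.4,"y":1,"z":0,"turn":0}]' && python3 -m creep '[{"x":-0.1,"y":0.3,"z":0,"turn":0},{"x":-0.15,"y":0.5,"z":0,"turn":0},{"x":-0.16,"y":0.5,"z":0,"turn":0},{"x":-0.16,"y":0.5,"z":0,"turn":0},{"x":-0.16,"y":0.5,"z":0,"turn":0}]' && python3 -c "
from h import *
plan(0.5235,-0.1385,0.1,3.4)"
```

```text
clock: 8.03
ee_pos: [0.535, -0.0889, 0.1462]
tcp_rot: [1.0, 0.027, -0.001, -0.003]
force: [1.3, 0.0, 0.2]
grip_width: 0.0915
clock: 8.45
ee_pos: [0.5218, -0.1385, 0.1455]
tcp_rot: [1.0, 0.027, -0.001, -0.004]
force: [0.5, 0.2, 0.1]
grip_width: 0.0916
t 8.45 pos [ 0.5218 -0.1385  0.1455] th 3.05 F [0.5 0.2 0.1] w 0.0916
 shares now [0.018 0.005 0.455] turn -0.012 after turn [0.017 0.001 0.455]
```

```bash
python3 -m creep '[{"x":0.02,"y":0,"z":0.3,"turn":-0.01},{"x":0.02,"y":0,"z":0.6,"turn":-0.01},{"x":0.02,"y":0,"z":0.85,"turn":-0.01},{"x":0.02,"y":0,"z":0.9,"turn":-0.01},{"x":0.02,"y":0,"z":0.92,"turn":-0.01}]' && python3 -c "
from h import *
plan(0.5235,-0.1385,0.052,3.4)
p,d=ctrl.read_camera('wrist'); cv2.imwrite('pics/w4.png',p)"
```

```text
clock: 8.87
ee_pos: [0.523, -0.136, 0.0522]
tcp_rot: [1.0, 0.03, -0.003, -0.005]
force: [0.6, 0.7, 0.3]
grip_width: 0.0919
t 8.87 pos [ 0.523  -0.136   0.0522] th 3.42 F [0.6 0.7 0.3] w 0.0919
 shares now [0.004 0.025 0.002] turn 0.001 after turn [0.004 0.025 0.002]
```

View pics/w4.png

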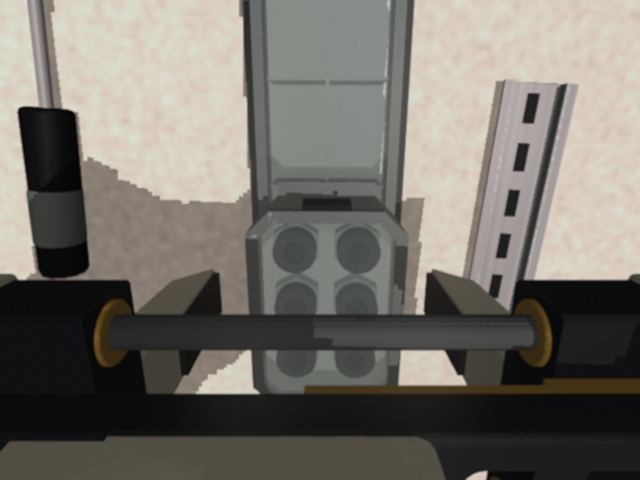

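The shallow case spans 247–407, middle 327, a few px right of the finger middle (323), which matches the computed 2.5 mm. I'll correct for that and grip.

```bash
python3 -m creep '[{"x":0,"y":0.025,"z":0,"turn":0},{"x":0,"y":0.025,"z":0,"turn":0}]' && python3 -m creep '[{"x":0,"y":0,"z":0,"turn":0},{"x":0,"y":0,"z":0,"turn":0},{"x":0,"y":0,"z":0,"turn":0},{"x":0,"y":0,"z":0,"turn":0},{"x":0,"y":0,"z":0,"turn":0}]' 1 25;python3 -m creep '[{"x":0,"y":0,"z":0,"turn":0},{"x":0,"y":0,"z":0,"turn":0},{"x":0,"y":0,"z":0,"turn":0},{"x":0,"y":0,"z":0,"turn":0}]'; python3 - <<'E'
from h import *
plan(0.5235,-0.1385,0.052,3.4)
E
```

```text
clock: 9.08
ee_pos: [0.5252, -0.1394, 0.0548]
tcp_rot: [1.0, 0.03, -0.0, -0.003]
force: [0.1, 0.2, 0.6]
grip_width: 0.0921
clock: 9.5
ee_pos: [0.5252, -0.1395, 0.055]
tcp_rot: [1.0, 0.03, -0.0, -0.003]
force: [-0.3, 2.3, 0.9]
grip_width: 0.0632
clock: 9.83
ee_pos: [0.5251, -0.1393, 0.055]
tcp_rot: [1.0, 0.03, -0.0, -0.004]
force: [-0.8, 1.4, 0.9]
grip_width: 0.0597
t 9.83 pos [ 0.5251 -0.1393  0.055 ] th 3.42 F [-0.8  1.4  0.9] w 0.0597
 shares now [-0.015 -0.009  0.03 ] turn 0.001 after turn [-0.015 -0.009  0.03 ]
```

```bash
python3 -m creep '[{"x":0,"y":0,"z":-0.08,"turn":0},{"x":0,"y":0,"z":-0.2,"turn":0},{"x":0,"y":0,"z":-0.35,"turn":0},{"x":0,"y":0,"z":-0.45,"turn":0},{"x":0,"y":0,"z":-0.5,"turn":0}]' && python3 -m creep '[{"x":0,"y":-0.1,"z":0,"turn":0.1},{"x":0,"y":-0.3,"z":0,"turn":0.25},{"x":0,"y":-0.5,"z":0,"turn":0.4},{"x":0,"y":-0.75,"z":0,"turn":0.48},{"x":0,"y":-1,"z":0,"turn":0.48}]' && python3 - <<'E'
from h import *
plan(0.504,0.134,0.1,-10.4)
E
```

```text
clock: 10.25
ee_pos: [0.5259, -0.1401, 0.1067]
tcp_rot: [1.0, 0.03, 0.001, -0.003]
force: [-0.2, -0.0, -1.9]
grip_width: 0.0598
clock: 10.67
ee_pos: [0.5195, -0.0396, 0.1072]
tcp_rot: [0.996, -0.092, 0.001, -0.003]
force: [-0.8, 0.2, -2.1]
grip_width: 0.06
t 10.67 pos [ 0.5195 -0.0396  0.1072] th -10.51 F [-0.8  0.2 -2.1] w 0.06
 shares now [-0.47  -1.678  0.082] turn -0.004 after turn [-0.466 -1.679  0.072]
```

```bash
python3 -m creep '[{"x":-0.1,"y":-0.25,"z":0,"turn":0},{"x":-0.2,"y":-0.5,"z":0,"turn":0},{"x":-0.3,"y":-0.75,"z":0,"turn":0},{"x":-0.35,"y":-1,"z":0,"turn":0},{"x":-0.35,"y":-1,"z":0,"turn":0}]' && python3 -m creep '[{"x":-0.05,"y":-0.2,"z":0,"turn":0},{"x":-0.1,"y":-0.4,"z":0,"turn":0},{"x":-0.1,"y":-0.55,"z":0,"turn":0},{"x":-0.1,"y":-0.61,"z":0,"turn":0},{"x":-0.1,"y":-0.61,"z":0,"turn":0}]' && python3 - <<'E'
from h import *
plan(0.504,0.134,0.014,-10.4)
p,d=ctrl.read_camera('wrist'); cv2.imwrite('pics/w5.png',p)
E
```

```text
clock: 11.08
ee_pos: [0.5025, 0.0688, 0.1078]
tcp_rot: [0.996, -0.09, 0.0, -0.004]
force: [-0.5, 0.0, -0.9]
grip_width: 0.0601
clock: 11.5
ee_pos: [0.5038, 0.1312, 0.1082]
tcp_rot: [0.996, -0.089, 0.0, -0.004]
force: [-0.5, 0.5, -0.2]
grip_width: 0.0595
t 11.5 pos [0.5038 0.1312 0.1082] th -10.23 F [-0.5  0.5 -0.2] w 0.0595
 shares now [-0.003 -0.021  0.942] turn 0.006 after turn [-0.003 -0.028  0.942]
```

View pics/w5.png

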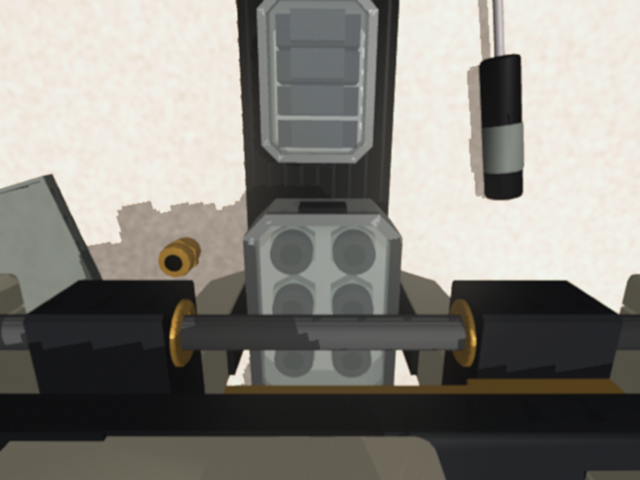

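The shallow case hangs level over the near half of the mat, with a gap to the deep one (edge at row 160). The gland at (180,257) is clear. Lowering.

```bash
python3 -m creep '[{"x":0,"y":-0.02,"z":0.2,"turn":0},{"x":0,"y":-0.03,"z":0.4,"turn":0},{"x":0,"y":-0.03,"z":0.6,"turn":0},{"x":0,"y":-0.03,"z":0.78,"turn":0},{"x":0,"y":-0.03,"z":0.85,"turn":0}]' && python3 -m creep '[{"x":0,"y":0,"z":0,"turn":0},{"x":0,"y":0,"z":0,"turn":0}]' && python3 - <<'E'
from h import *
plan(0.504,0.134,0.012,-10.4)
E
```

```text
clock: 11.97
ee_pos: [0.5029, 0.1325, 0.0209]
tcp_rot: [0.996, -0.09, -0.002, -0.003]
force: [0.1, -0.3, -1.8]
grip_width: 0.06
clock: 12.13
ee_pos: [0.5027, 0.1316, 0.0208]
tcp_rot: [0.996, -0.091, -0.002, -0.003]
force: [0.3, -0.4, -2.0]
grip_width: 0.0602
t 12.13 pos [0.5027 0.1316 0.0208] th -10.39 F [ 0.3 -0.4 -2. ] w 0.0602
 shares now [ 0.009 -0.026  0.088] turn 0.0 after turn [ 0.008 -0.026  0.088]
```

```bash
python3 -m creep '[{"x":0.01,"y":-0.02,"z":0.04,"turn":0},{"x":0.01,"y":-0.02,"z":0.07,"turn":0},{"x":0.01,"y":-0.02,"z":0.09,"turn":0},{"x":0.01,"y":-0.02,"z":0.1,"turn":0},{"x":0.01,"y":-0.02,"z":0.1,"turn":0}]' && python3 - <<'E'
from h import *
plan(0.504,0.134,0.012,-10.4)
E
```

```text
clock: 12.55
ee_pos: [0.5045, 0.1334, 0.0119]
tcp_rot: [0.996, -0.09, -0.002, -0.003]
force: [-2.5, -1.3, 5.9]
grip_width: 0.0597
t 12.55 pos [0.5045 0.1334 0.0119] th -10.38 F [-2.5 -1.3  5.9] w 0.0597
 shares now [-0.006 -0.005 -0.001] turn 0.001 after turn [-0.006 -0.005 -0.001]
```

```bash
python3 -m creep '[{"x":0,"y":0,"z":0,"turn":0},{"x":0,"y":0,"z":0,"turn":0},{"x":0,"y":0,"z":0,"turn":0},{"x":0,"y":0,"z":0,"turn":0}]' 0.1 && python3 -m creep '[{"x":0,"y":0,"z":-0.1,"turn":0},{"x":0,"y":0,"z":-0.3,"turn":0},{"x":0,"y":0,"z":-0.6,"turn":0},{"x":0,"y":0,"z":-0.9,"turn":0},{"x":0,"y":0,"z":-1,"turn":0}]' 0 && python3 -m creep '[{"x":0,"y":0.1,"z":-0.1,"turn":-0.1},{"x":0,"y":0.3,"z":-0.3,"turn":-0.25},{"x":0,"y":0.6,"z":-0.5,"turn":-0.4},{"x":0,"y":0.9,"z":-0.7,"turn":-0.49},{"x":0,"y":1,"z":-0.7,"turn":-0.49}]';  python3 - <<'E'
from h import *
plan(0.53,-0.137,0.2,3.5)
p,d=ctrl.read_camera('side'); cv2.imwrite('pics/s4.png',p[150:390,150:470])
E
```

```text
clock: 12.88
ee_pos: [0.5046, 0.1335, 0.012]
tcp_rot: [0.996, -0.09, -0.002, -0.003]
force: [0.6, -0.8, 0.8]
grip_width: 0.0807
clock: 13.3
ee_pos: [0.5069, 0.1332, 0.1166]
tcp_rot: [0.996, -0.09, 0.002, -0.003]
force: [0.8, 0.6, 1.0]
grip_width: 0.0918
clock: 13.72
ee_pos: [0.4898, 0.0316, 0.1895]
tcp_rot: [0.999, 0.032, 0.005, -0.002]
force: [1.8, 0.6, 1.3]
grip_width: 0.0915
t 13.72 pos [0.4898 0.0316 0.1895] th 3.71 F [1.8 0.6 1.3] w 0.0915
 shares now [ 0.293  1.708 -0.109] turn 0.007 after turn [ 0.298  1.707 -0.105]
```

View pics/s4.png

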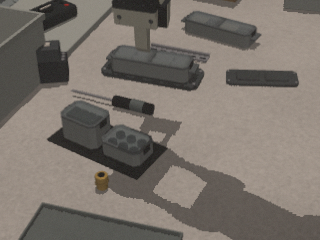

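Both short cases stand on the mat at crop (85,125) and (128,145). I'll go over the empty long case next.

```bash
python3 -m creep '[{"x":0.1,"y":0.35,"z":0,"turn":0},{"x":0.2,"y":0.7,"z":0,"turn":0},{"x":0.2,"y":1,"z":0,"turn":0},{"x":0.2,"y":1,"z":0,"turn":0}]' && python3 -m creep '[{"x":0.05,"y":0.3,"z":0,"turn":0},{"x":0.1,"y":0.6,"z":0,"turn":0},{"x":0.1,"y":0.69,"z":0,"turn":0},{"x":0.1,"y":0.69,"z":0,"turn":0},{"x":0.1,"y":0.69,"z":0,"turn":0}]' && python3 - <<'E'
from h import *
plan(0.569,-0.1365,0.1,3.6)
c=ctrl.get_calibration('wrist'); p,d=ctrl.read_camera('wrist'); cv2.imwrite('pics/w6.png',p); W=cloud(c,d)
for lo,hi in [(.040,.056),(.046,.056),(.006,.013)]:
    m=(W[...,2]>lo)&(W[...,2]<hi)
    n,lab,st,ce=cv2.connectedComponentsWithStats(m.astype(np.uint8))
    for i in range(1,n):
        if st[i,4]>1000:
            print(lo,ce[i].round(),st[i,4],*rectfit(W[lab==i]),np.median(W[lab==i][:,2]).round(4))
E
```

```text
clock: 14.1
ee_pos: [0.5157, -0.0707, 0.1859]
tcp_rot: [1.0, 0.028, 0.003, -0.002]
force: [-0.7, -0.3, -0.9]
grip_width: 0.0918
clock: 14.52
ee_pos: [0.5291, -0.1377, 0.1846]
tcp_rot: [1.0, 0.028, 0.002, -0.003]
force: [0.5, 0.6, -0.5]
grip_width: 0.0919
t 14.52 pos [ 0.5291 -0.1377  0.1846] th 3.16 F [ 0.5  0.6 -0.5] w 0.0919
 shares now [0.395 0.015 0.848] turn -0.015 after turn [0.399 0.013 0.846]
0.04 [323. 156.] 18304 [ 0.5688 -0.1359] [0.1767 0.0587] 3.0000000000000004 0.051
0.04 [ 21. 114.] 2539 [0.5931 0.0931] [0.083  0.0152] 170.5 0.0515
0.04 [607. 236.] 4507 [ 0.5257 -0.3726] [0.0697 0.0459] 172.0 0.0417
0.046 [323. 156.] 16615 [ 0.569  -0.1359] [0.1741 0.0584] 3.0000000000000004 0.0511
0.046 [ 18. 114.] 1882 [0.5929 0.0929] [0.0825 0.0144] 170.0 0.0539
0.006 [324. 130.] 5075 [ 0.5697 -0.1359] [0.223  0.0797] 3.0000000000000004 0.0106
0.006 [421. 187.] 1169 [ 0.5468 -0.2236] [0.1467 0.006 ] 0.0 0.0081
0.006 [456. 188.] 1222 [ 0.5478 -0.2544] [0.1441 0.0063] 0.0 0.0081
0.006 [365. 368.] 1971 [ 0.3667 -0.1902] [0.0597 0.041 ] 96.5 0.0103
```

View pics/w6.png

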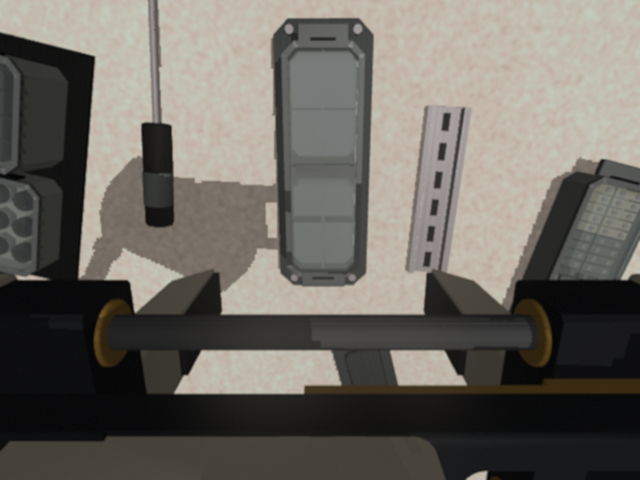

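The empty case is at (0.569,-0.136), and the base is concentric at (0.5697,-0.1359), measured 223 x 80 mm, so it's the one meant. Going down to grip it.

```bash
python3 -m creep '[{"x":0.15,"y":0,"z":0.2,"turn":-0.01},{"x":0.3,"y":0.01,"z":0.5,"turn":-0.01},{"x":0.4,"y":0.01,"z":0.75,"turn":-0.01},{"x":0.4,"y":0.01,"z":0.95,"turn":-0.01},{"x":0.4,"y":0.01,"z":0.95,"turn":-0.01}]' && python3 - <<'E'
from h import *
plan(0.569,-0.1362,0.024,3.4)
E
```

```text
clock: 14.98
ee_pos: [0.5671, -0.1324, 0.0857]
tcp_rot: [0.999, 0.032, -0.001, -0.005]
force: [-1.7, 0.7, -0.2]
grip_width: 0.0917
t 14.98 pos [ 0.5671 -0.1324  0.0857] th 3.62 F [-1.7  0.7 -0.2] w 0.0917
 shares now [0.018 0.045 0.617] turn 0.008 after turn [0.017 0.039 0.617]
```

```bash
python3 -m creep '[{"x":0.02,"y":0.03,"z":0.2,"turn":0},{"x":0.02,"y":0.04,"z":0.4,"turn":0},{"x":0.02,"y":0.04,"z":0.58,"turn":0},{"x":0.02,"y":0.04,"z":0.6,"turn":0},{"x":0.02,"y":0.04,"z":0.6,"turn":0}]' && python3 -m creep '[{"x":0,"y":0,"z":0,"turn":0},{"x":0,"y":0,"z":0,"turn":0}]' && python3 - <<'E'
from h import *
plan(0.569,-0.1362,0.024,3.4)
E
```

```text
clock: 15.4
ee_pos: [0.5688, -0.1346, 0.026]
tcp_rot: [0.999, 0.032, -0.002, -0.005]
force: [-0.1, 0.7, -0.1]
grip_width: 0.0921
clock: 15.57
ee_pos: [0.5698, -0.1344, 0.028]
tcp_rot: [0.999, 0.032, -0.001, -0.004]
force: [1.6, -0.4, 0.1]
grip_width: 0.0914
t 15.57 pos [ 0.5698 -0.1344  0.028 ] th 3.69 F [ 1.6 -0.4  0.1] w 0.0914
 shares now [-0.009  0.017  0.04 ] turn 0.01 after turn [-0.009  0.017  0.04 ]
```

```bash
python3 -m creep '[{"x":-0.01,"y":0.017,"z":0.04,"turn":0},{"x":-0.01,"y":0.017,"z":0.04,"turn":0},{"x":-0.01,"y":0.017,"z":0.04,"turn":0}]' && python3 -m creep '[{"x":0,"y":0,"z":0,"turn":0},{"x":0,"y":0,"z":0,"turn":0},{"x":0,"y":0,"z":0,"turn":0},{"x":0,"y":0,"z":0,"turn":0},{"x":0,"y":0,"z":0,"turn":0}]' 1 25 && python3 -m creep '[{"x":0,"y":0,"z":0,"turn":0},{"x":0,"y":0,"z":0,"turn":0},{"x":0,"y":0,"z":0,"turn":0},{"x":0,"y":0,"z":0,"turn":0}]' && python3 - <<'E'
from h import *
plan(0.569,-0.1362,0.024,3.4)
E
```

```text
clock: 15.82
ee_pos: [0.5691, -0.1363, 0.0245]
tcp_rot: [0.999, 0.032, -0.0, -0.004]
force: [-0.2, 1.1, -0.1]
grip_width: 0.0914
clock: 16.23
ee_pos: [0.569, -0.1363, 0.0244]
tcp_rot: [0.999, 0.032, -0.0, -0.004]
force: [0.0, 1.0, 0.4]
grip_width: 0.0634
clock: 16.57
ee_pos: [0.569, -0.1363, 0.0244]
tcp_rot: [0.999, 0.032, -0.0, -0.004]
force: [-0.2, 0.7, 0.5]
grip_width: 0.0598
t 16.57 pos [ 0.569  -0.1363  0.0244] th 3.67 F [-0.2  0.7  0.5] w 0.0598
 shares now [ 0.    -0.001  0.004] turn 0.01 after turn [ 0.    -0.001  0.004]
```

```bash
python3 -m creep '[{"x":0,"y":0,"z":-0.06,"turn":0},{"x":0,"y":0,"z":-0.12,"turn":0},{"x":0,"y":0,"z":-0.25,"turn":0},{"x":0,"y":0,"z":-0.45,"turn":0},{"x":0,"y":0,"z":-0.6,"turn":0}]' && python3 -m creep '[{"x":0,"y":-0.1,"z":-0.2,"turn":-0.03},{"x":0,"y":-0.25,"z":-0.4,"turn":-0.06},{"x":-0.1,"y":-0.45,"z":-0.6,"turn":-0.07},{"x":-0.15,"y":-0.7,"z":-0.6,"turn":-0.07},{"x":-0.2,"y":-0.95,"z":-0.6,"turn":-0.07}]' && python3 - <<'E'
from h import *
plan(0.451,0.3525,0.13,5.7)
p,d=ctrl.read_camera('side'); cv2.imwrite('pics/s5.png',p)
E
```

```text
clock: 16.98
ee_pos: [0.5693, -0.1369, 0.086]
tcp_rot: [0.999, 0.032, -0.0, -0.004]
force: [0.6, 0.3, -0.7]
grip_width: 0.0595
clock: 17.4
ee_pos: [0.5436, -0.0436, 0.1489]
tcp_rot: [0.999, 0.049, 0.002, -0.004]
force: [0.2, -1.0, -1.7]
grip_width: 0.0597
t 17.4 pos [ 0.5436 -0.0436  0.1489] th 5.62 F [ 0.2 -1.  -1.7] w 0.0597
 shares now [-0.534 -4.031  0.216] turn -0.003 after turn [-0.528 -4.033  0.189]
```

View pics/s5.png

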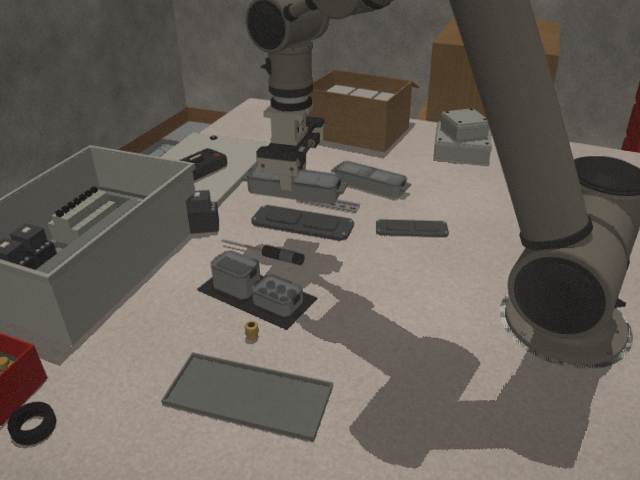

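The empty case is held level at (295,183), and the base is left free at (302,222) with both bosses showing. I'll carry it over to the tray.

```bash
python3 -m creep '[{"x":-0.03,"y":-0.25,"z":0,"turn":0},{"x":-0.06,"y":-0.5,"z":0,"turn":0},{"x":-0.1,"y":-0.75,"z":0,"turn":0},{"x":-0.13,"y":-1,"z":0,"turn":0}]' && python3 -m creep '[{"x":-0.03,"y":-0.25,"z":0,"turn":0},{"x":-0.06,"y":-0.5,"z":0,"turn":0},{"x":-0.1,"y":-0.75,"z":0,"turn":0},{"x":-0.13,"y":-1,"z":0,"turn":0}]' && python3 -m creep '[{"x":-0.03,"y":-0.25,"z":0,"turn":0},{"x":-0.06,"y":-0.5,"z":0,"turn":0},{"x":-0.1,"y":-0.75,"z":0,"turn":0},{"x":-0.13,"y":-1,"z":0,"turn":0}]' && python3 - <<'E'
from h import *
plan(0.451,0.3525,0.13,5.7)
E
```

```text
clock: 17.78
ee_pos: [0.518, 0.0601, 0.1496]
tcp_rot: [0.999, 0.05, 0.0, -0.005]
force: [1.0, -0.3, -1.5]
grip_width: 0.0599
clock: 18.12
ee_pos: [0.4946, 0.1593, 0.1512]
tcp_rot: [0.999, 0.05, 0.0, -0.005]
force: [0.8, -0.5, -1.1]
grip_width: 0.0598
clock: 18.45
ee_pos: [0.4712, 0.2586, 0.1528]
tcp_rot: [0.999, 0.05, 0.001, -0.005]
force: [0.5, 0.2, -1.0]
grip_width: 0.0599
t 18.45 pos [0.4712 0.2586 0.1528] th 5.76 F [ 0.5  0.2 -1. ] w 0.0599
 shares now [-0.107 -0.952  0.238] turn 0.002 after turn [-0.107 -0.955  0.228]
```

```bash
python3 -m creep '[{"x":-0.03,"y":-0.25,"z":0,"turn":0},{"x":-0.06,"y":-0.5,"z":0,"turn":0},{"x":-0.1,"y":-0.75,"z":0.1,"turn":0},{"x":-0.1,"y":-0.9,"z":0.3,"turn":0},{"x":-0.1,"y":-0.93,"z":0.5,"turn":0}]' && python3 -m creep '[{"x":0,"y":0,"z":0,"turn":0},{"x":0,"y":0,"z":0,"turn":0}]' && python3 - <<'E'
from h import *
plan(0.451,0.3525,0.0175,5.7)
c=ctrl.get_calibration('wrist'); p,d=ctrl.read_camera('wrist'); cv2.imwrite('pics/w7.png',p); W=cloud(c,d)
p,d=ctrl.read_camera('side'); cv2.imwrite('pics/s6.png',p)
E
```

```text
clock: 18.87
ee_pos: [0.4519, 0.3535, 0.1044]
tcp_rot: [0.999, 0.052, 0.002, -0.006]
force: [-0.5, 0.2, -1.7]
grip_width: 0.0597
clock: 19.03
ee_pos: [0.4513, 0.3536, 0.1041]
tcp_rot: [0.999, 0.052, 0.001, -0.006]
force: [0.4, 0.3, -1.2]
grip_width: 0.0599
t 19.03 pos [0.4513 0.3536 0.1041] th 5.97 F [ 0.4  0.3 -1.2] w 0.0599
 shares now [-0.006  0.021  0.866] turn 0.009 after turn [-0.004  0.011  0.866]
```

View pics/w7.png

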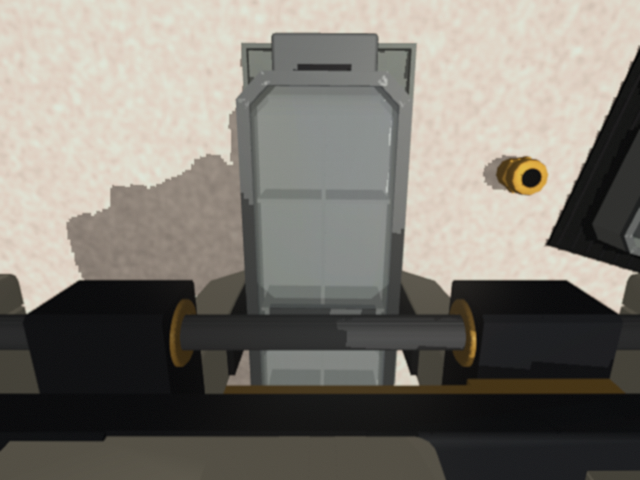

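View pics/s6.png

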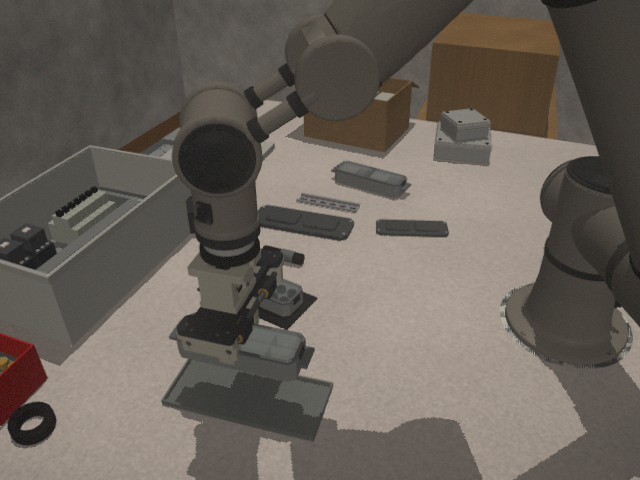

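The case is aligned over the tray: the lug spans 272–378, centred on the tray's far rim at 242–415. Lowering.

```bash
python3 -m creep '[{"x":0,"y":0.02,"z":0.15,"turn":0},{"x":0,"y":0.02,"z":0.35,"turn":0},{"x":0,"y":0.02,"z":0.55,"turn":0},{"x":0,"y":0.02,"z":0.7,"turn":0},{"x":0,"y":0.02,"z":0.76,"turn":0}]' && python3 -m creep '[{"x":0,"y":0,"z":0,"turn":0},{"x":0,"y":0,"z":0,"turn":0}]' && python3 - <<'E'
from h import *
plan(0.451,0.3525,0.0175,5.7)
E
```

```text
clock: 19.55
ee_pos: [0.4533, 0.3516, 0.0292]
tcp_rot: [0.999, 0.051, 0.002, -0.006]
force: [-0.2, 0.5, -1.8]
grip_width: 0.06
clock: 19.72
ee_pos: [0.4542, 0.3515, 0.0303]
tcp_rot: [0.999, 0.051, 0.003, -0.007]
force: [-0.2, 0.5, -1.2]
grip_width: 0.0599
t 19.72 pos [0.4542 0.3515 0.0303] th 5.79 F [-0.2  0.5 -1.2] w 0.0599
 shares now [-0.032 -0.012  0.128] turn 0.003 after turn [-0.031 -0.014  0.128]
```

```bash
python3 -m creep '[{"x":-0.03,"y":0,"z":0.04,"turn":0},{"x":-0.03,"y":0,"z":0.08,"turn":0},{"x":-0.03,"y":0,"z":0.11,"turn":0},{"x":-0.03,"y":0,"z":0.13,"turn":0},{"x":-0.03,"y":0,"z":0.14,"turn":0}]' && python3 - <<'E'
from h import *
plan(0.451,0.3525,0.0175,5.7)
E
```

```text
clock: 20.13
ee_pos: [0.4514, 0.3515, 0.0173]
tcp_rot: [0.999, 0.051, 0.003, -0.007]
force: [-4.4, -2.7, 18.3]
grip_width: 0.0599
t 20.13 pos [0.4514 0.3515 0.0173] th 5.8 F [-4.4 -2.7 18.3] w 0.0599
 shares now [-0.003 -0.011 -0.001] turn 0.004 after turn [-0.003 -0.011 -0.002]
```

```bash
python3 -m creep '[{"x":0,"y":0,"z":-0.01,"turn":0},{"x":0,"y":0,"z":-0.01,"turn":0},{"x":0,"y":0,"z":-0.01,"turn":0},{"x":0,"y":0,"z":-0.01,"turn":0}]' 0.1 && python3 -m creep '[{"x":0,"y":0,"z":-0.1,"turn":0},{"x":0,"y":0,"z":-0.3,"turn":0},{"x":0,"y":0,"z":-0.6,"turn":0},{"x":0,"y":0,"z":-0.9,"turn":0},{"x":0,"y":0,"z":-1,"turn":0}]' 0 && python3 -m creep '[{"x":0,"y":0.1,"z":-0.1,"turn":0.1},{"x":0,"y":0.3,"z":-0.3,"turn":0.25},{"x":0,"y":0.6,"z":-0.5,"turn":0.4},{"x":0,"y":0.9,"z":-0.7,"turn":0.56},{"x":0,"y":1,"z":-0.7,"turn":0.56}]';  python3 - <<'E'
from h import *
plan(0.44,-0.36,0.2,-10.5)
p,d=ctrl.read_camera('side'); cv2.imwrite('pics/s7.png',p)
c=ctrl.get_calibration('side'); W=cloud(c,d)
m=(W[...,2]>.03)&(W[...,2]<.05); m[:320]=0;m[:,:100]=0
n,lab,st,ce=cv2.connectedComponentsWithStats(m.astype(np.uint8))
for i in range(1,n):
    if st[i,4]>1000: print(ce[i].round(),st[i,4],*rectfit(W[lab==i]),np.median(W[lab==i][:,2]).round(4))
E
```

```text
clock: 20.47
ee_pos: [0.4515, 0.3515, 0.0184]
tcp_rot: [0.999, 0.051, 0.003, -0.007]
force: [0.4, -0.5, 0.8]
grip_width: 0.0806
clock: 20.88
ee_pos: [0.4527, 0.3512, 0.1233]
tcp_rot: [0.999, 0.051, 0.007, -0.008]
force: [1.2, 0.9, -0.3]
grip_width: 0.0918
clock: 21.3
ee_pos: [0.4638, 0.2483, 0.1954]
tcp_rot: [0.996, -0.092, 0.008, -0.01]
force: [0.9, -0.3, 0.3]
grip_width: 0.0922
t 21.3 pos [0.4638 0.2483 0.1954] th -10.54 F [ 0.9 -0.3  0.3] w 0.0922
 shares now [ 0.879  6.022 -0.162] turn -0.001 after turn [ 0.874  6.024 -0.046]
[247. 381.] 4050 [0.451  0.3523] [0.1781 0.0603] 5.5 0.0424
```

View pics/s7.png

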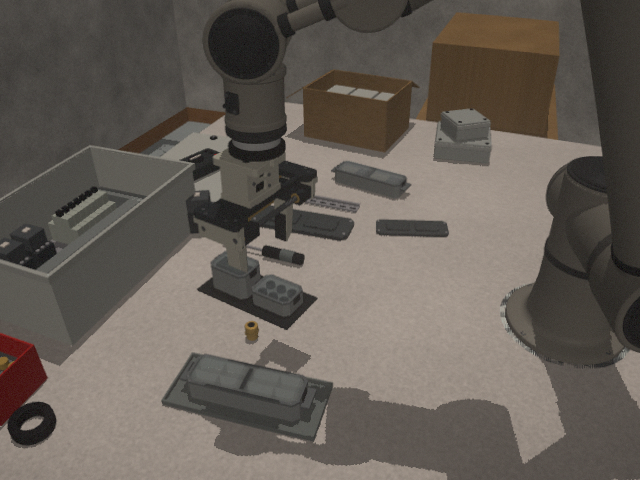

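The empty case lies flat in the tray, measured at (0.451,0.352), 5.5°. The screwdriver, gland and rail haven't moved. The tool has picked up about 1.5° of tilt, so I'll track it while moving to the refill.

```bash
cat >> h.py <<'E'
_plan=plan
def plan(*a):
    _plan(*a); M=R_.from_quat(ctrl.sense()['tcp_rot']).as_matrix(); print(' tilt deg (world x,y of tool z)',np.degrees(M[:2,2]).round(2),'; tool x rise',np.degrees(M[2,0]).round(2),'tool y rise',np.degrees(M[2,1]).round(2))
E
python3 -m creep '[{"x":0.05,"y":0.33,"z":0,"turn":0},{"x":0.1,"y":0.66,"z":0,"turn":0},{"x":0.15,"y":1,"z":0,"turn":0},{"x":0.15,"y":1,"z":0,"turn":0},{"x":0.15,"y":1,"z":0,"turn":0}]' && python3 -c "from h import *
plan(0.44,-0.36,0.2,-10.5)" &&  python3 -m creep '[{"x":0.05,"y":0.33,"z":0,"turn":0},{"x":0.1,"y":0.66,"z":0,"turn":0},{"x":0.15,"y":1,"z":0,"turn":0},{"x":0.15,"y":1,"z":0,"turn":0},{"x":0.15,"y":1,"z":0,"turn":0}]' && python3 -c "from h import *
plan(0.44,-0.36,0.2,-10.5)"
```

```text
clock: 21.77
ee_pos: [0.4597, 0.1461, 0.1909]
tcp_rot: [0.996, -0.091, 0.006, -0.01]
force: [0.0, -0.1, 0.8]
grip_width: 0.0921
t 21.77 pos [0.4597 0.1461 0.1909] th -10.47 F [ 0.  -0.1  0.8] w 0.0921
 shares now [ 0.727  5.01  -0.184] turn 0.001 after turn [ 0.728  5.013 -0.091]
 tilt deg (world x,y of tool z) [0.82 1.02] ; tool x rise 0.62 tool y rise -1.15
clock: 22.18
ee_pos: [0.4565, 0.0453, 0.1886]
tcp_rot: [0.996, -0.092, 0.006, -0.01]
force: [0.3, -0.9, 1.2]
grip_width: 0.092
t 22.18 pos [0.4565 0.0453 0.1886] th -10.55 F [ 0.3 -0.9  1.2] w 0.092
 shares now [ 0.581  4.011 -0.192] turn -0.002 after turn [ 0.577  4.015 -0.114]
 tilt deg (world x,y of tool z) [0.78 1.06] ; tool x rise 0.57 tool y rise -1.19
```

```bash
python3 -m creep '[{"x":0.05,"y":0.33,"z":0,"turn":0},{"x":0.1,"y":0.66,"z":0,"turn":0},{"x":0.15,"y":1,"z":0,"turn":0}]' && python3 -m creep '[{"x":0.05,"y":0.33,"z":0,"turn":0},{"x":0.1,"y":0.66,"z":0,"turn":0},{"x":0.15,"y":1,"z":0,"turn":0}]' && python3 -m creep '[{"x":0.05,"y":0.33,"z":0,"turn":0},{"x":0.1,"y":0.66,"z":0,"turn":0},{"x":0.15,"y":1,"z":0,"turn":0}]' && python3 -m creep '[{"x":0.02,"y":0.33,"z":0,"turn":0},{"x":0.02,"y":0.5,"z":0,"turn":0},{"x":0.02,"y":0.5,"z":0,"turn":0},{"x":0.02,"y":0.5,"z":0,"turn":0},{"x":0.02,"y":0.5,"z":0,"turn":0}]' && python3 -c "from h import *
plan(0.44,-0.36,0.2,-10.5)"
```

```text
clock: 22.43
ee_pos: [0.4534, -0.0542, 0.1864]
tcp_rot: [0.996, -0.089, 0.006, -0.01]
force: [-0.1, -0.0, 0.4]
grip_width: 0.0919
clock: 22.68
ee_pos: [0.4513, -0.1545, 0.1841]
tcp_rot: [0.996, -0.088, 0.006, -0.011]
force: [-0.7, 0.8, -0.2]
grip_width: 0.0917
clock: 22.93
ee_pos: [0.4499, -0.2549, 0.1815]
tcp_rot: [0.996, -0.086, 0.006, -0.011]
force: [0.4, -0.5, 0.6]
grip_width: 0.092
clock: 23.35
ee_pos: [0.4442, -0.3024, 0.1799]
tcp_rot: [0.996, -0.085, 0.006, -0.012]
force: [-0.2, 0.6, 0.4]
grip_width: 0.0918
t 23.35 pos [ 0.4442 -0.3024  0.1799] th -9.79 F [-0.2  0.6  0.4] w 0.0918
 shares now [ 0.058  0.569 -0.214] turn 0.025 after turn [ 0.064  0.574 -0.201]
 tilt deg (world x,y of tool z) [0.77 1.32] ; tool x rise 0.53 tool y rise -1.43
```

```bash
T(){ python3 -c "from h import *
plan(0.44,-0.36,0.2,-10.5)" | grep -E 'tilt|pos'; }; T; python3 -m creep '[{"x":0,"y":0,"z":0,"turn":0.25},{"x":0,"y":0,"z":0,"turn":0.5},{"x":0,"y":0,"z":0,"turn":0.75},{"x":0,"y":0,"z":0,"turn":0.75},{"x":0,"y":0,"z":0,"turn":0.75}]' >/dev/null; T;  python3 -m creep '[{"x":0,"y":0,"z":0,"turn":-0.25},{"x":0,"y":0,"z":0,"turn":-0.5},{"x":0,"y":0,"z":0,"turn":-0.75},{"x":0,"y":0,"z":0,"turn":-0.75},{"x":0,"y":0,"z":0,"turn":-0.75}]' >/dev/null; T; python3 -m creep '[{"x":0,"y":0,"z":0,"turn":0},{"x":0,"y":0,"z":0,"turn":0}]' >/dev/null;T
```

```text
t 23.35 pos [ 0.4442 -0.3024  0.1799] th -9.79 F [-0.2  0.6  0.4] w 0.0918
 tilt deg (world x,y of tool z) [0.77 1.32] ; tool x rise 0.53 tool y rise -1.43
t 23.77 pos [ 0.4448 -0.3009  0.1801] th -30.93 F [-0.3 -0.3  1.3] w 0.0918
 tilt deg (world x,y of tool z) [0.77 1.34] ; tool x rise -0.02 tool y rise -1.54
t 24.18 pos [ 0.4451 -0.3003  0.1802] th -9.45 F [ 0.9 -0.2 -0.7] w 0.0917
 tilt deg (world x,y of tool z) [0.78 1.34] ; tool x rise 0.55 tool y rise -1.45
t 24.35 pos [ 0.4452 -0.2999  0.1802] th -9.52 F [0.9 0.1 0.2] w 0.0918
 tilt deg (world x,y of tool z) [0.78 1.35] ; tool x rise 0.55 tool y rise -1.46
```

The tilt holds at about 1.5° and doesn't depend on turning, which the fits tolerate. Measuring the refill now.

```bash
python3 - <<'E'
from h import *
plan(0.482,-0.362,0.1,-10.5)
c=ctrl.get_calibration('wrist'); p,d=ctrl.read_camera('wrist'); cv2.imwrite('pics/w8.png',p); W=cloud(c,d)
for lo,hi in [(.030,.050),(.037,.046)]:
    m=(W[...,2]>lo)&(W[...,2]<hi)
    n,lab,st,ce=cv2.connectedComponentsWithStats(m.astype(np.uint8))
    for i in range(1,n):
        if st[i,4]>1000:
            print(lo,ce[i].round(),st[i,4],*rectfit(W[lab==i]),np.median(W[lab==i][:,2]).round(4))
E
```

```text
t 24.35 pos [ 0.4452 -0.2999  0.1802] th -9.52 F [0.9 0.1 0.2] w 0.0918
 shares now [0.458 0.572 0.792] turn 0.034 after turn [0.475 0.543 0.802]
 tilt deg (world x,y of tool z) [0.78 1.35] ; tool x rise 0.55 tool y rise -1.46
0.03 [402. 147.] 18344 [ 0.4818 -0.3657] [0.1766 0.0591] 170.0 0.041
0.037 [406.  96.] 7233 [ 0.5256 -0.3736] [0.0722 0.0518] 170.5 0.0415
0.037 [398. 214.] 5657 [ 0.4378 -0.3581] [0.0713 0.0511] 170.0 0.0414
```

View pics/w8.png

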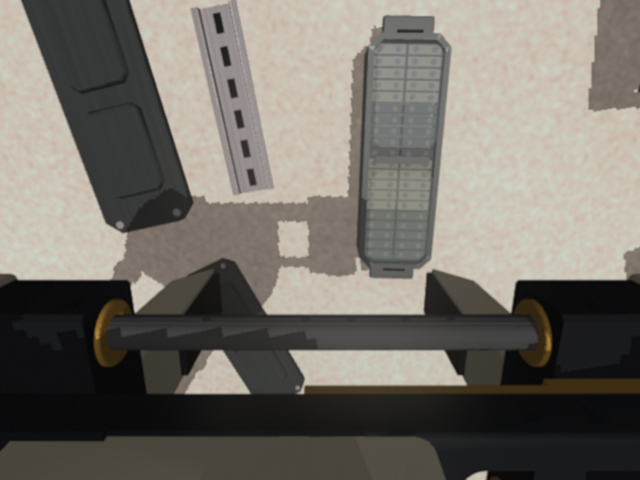

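The refill (terminal blocks, row 150, column 405) is centred at (0.482,-0.366), -10.0°. Going down to it.

```bash
python3 -c "from h import *
plan(0.482,-0.3657,0.09,-10.0)" && python3 -m creep '[{"x":0.15,"y":0.2,"z":0.1,"turn":0.02},{"x":0.3,"y":0.4,"z":0.3,"turn":0.02},{"x":0.47,"y":0.59,"z":0.6,"turn":0.02},{"x":0.47,"y":0.59,"z":0.9,"turn":0.02},{"x":0.47,"y":0.59,"z":0.9,"turn":0.02}]' && python3 -m creep '[{"x":0,"y":0,"z":0,"turn":0},{"x":0,"y":0,"z":0,"turn":0}]' && python3 - <<'E'
from h import *
plan(0.482,-0.3657,0.017,-10.0)
E
```

```text
t 24.4 pos [ 0.4452 -0.3001  0.1802] th -9.51 F [-0.4 -0.4  0.1] w 0.0919
 shares now [0.463 0.609 0.891] turn 0.017 after turn [0.477 0.582 0.902]
 tilt deg (world x,y of tool z) [0.78 1.34] ; tool x rise 0.55 tool y rise -1.45
clock: 24.82
ee_pos: [0.4805, -0.362, 0.0829]
tcp_rot: [0.996, -0.089, 0.002, -0.016]
force: [-2.0, 1.6, -0.2]
grip_width: 0.0919
clock: 24.98
ee_pos: [0.4802, -0.3615, 0.0832]
tcp_rot: [0.996, -0.089, 0.001, -0.016]
force: [-0.6, -0.1, -0.9]
grip_width: 0.0917
t 24.98 pos [ 0.4802 -0.3615  0.0832] th -10.18 F [-0.6 -0.1 -0.9] w 0.0917
 shares now [0.026 0.06  0.66 ] turn -0.006 after turn [0.025 0.038 0.662]
 tilt deg (world x,y of tool z) [0.28 1.85] ; tool x rise -0.06 tool y rise -1.87
```

```bash
python3 -m creep '[{"x":0.02,"y":0.04,"z":0.2,"turn":-0.01},{"x":0.03,"y":0.06,"z":0.4,"turn":-0.01},{"x":0.03,"y":0.06,"z":0.55,"turn":-0.01},{"x":0.03,"y":0.06,"z":0.6,"turn":-0.01},{"x":0.03,"y":0.06,"z":0.6,"turn":-0.01}]' && python3 -m creep '[{"x":0,"y":0,"z":0,"turn":0},{"x":0,"y":0,"z":0,"turn":0}]' && python3 - <<'E'
from h import *
plan(0.482,-0.3657,0.017,-10.0)
p,d=ctrl.read_camera('wrist'); cv2.imwrite('pics/w9.png',p)
E
```

```text
clock: 25.4
ee_pos: [0.4824, -0.3657, 0.0237]
tcp_rot: [0.996, -0.086, 0.001, -0.016]
force: [-0.6, 0.8, -0.3]
grip_width: 0.0917
clock: 25.57
ee_pos: [0.4833, -0.3664, 0.0258]
tcp_rot: [0.996, -0.086, 0.002, -0.015]
force: [0.6, 0.8, 0.3]
grip_width: 0.0916
t 25.57 pos [ 0.4833 -0.3664  0.0258] th -9.88 F [0.6 0.8 0.3] w 0.0916
 shares now [-0.014 -0.002  0.088] turn 0.004 after turn [-0.014 -0.004  0.088]
 tilt deg (world x,y of tool z) [0.41 1.72] ; tool x rise 0.11 tool y rise -1.76
```

View pics/w9.png

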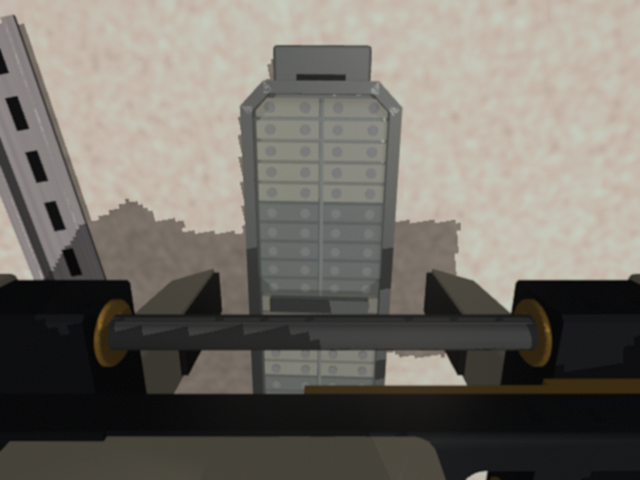

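Centred between the fingers (middle about 321). Lower the last bit and grip.

```bash
python3 -m creep '[{"x":-0.01,"y":0,"z":0.05,"turn":0},{"x":-0.01,"y":0,"z":0.09,"turn":0},{"x":-0.01,"y":0,"z":0.09,"turn":0}]' && python3 -m creep '[{"x":0,"y":0,"z":0,"turn":0},{"x":0,"y":0,"z":0,"turn":0},{"x":0,"y":0,"z":0,"turn":0},{"x":0,"y":0,"z":0,"turn":0},{"x":0,"y":0,"z":0,"turn":0}]' 1 35 && python3 -m creep '[{"x":0,"y":0,"z":0,"turn":0},{"x":0,"y":0,"z":0,"turn":0},{"x":0,"y":0,"z":0,"turn":0},{"x":0,"y":0,"z":0,"turn":0}]' && python3 - <<'E'
from h import *
plan(0.482,-0.3657,0.017,-10.0)
E
```

```text
clock: 25.87
ee_pos: [0.4819, -0.3656, 0.016]
tcp_rot: [0.996, -0.086, 0.002, -0.016]
force: [-0.4, 0.3, -0.0]
grip_width: 0.0919
clock: 26.28
ee_pos: [0.482, -0.3656, 0.0161]
tcp_rot: [0.996, -0.086, 0.002, -0.016]
force: [0.1, -0.1, 0.7]
grip_width: 0.0629
clock: 26.62
ee_pos: [0.482, -0.3655, 0.0161]
tcp_rot: [0.996, -0.086, 0.002, -0.016]
force: [-0.0, 1.2, 1.2]
grip_width: 0.0596
t 26.62 pos [ 0.482  -0.3655  0.0161] th -9.89 F [-0.   1.2  1.2] w 0.0596
 shares now [ 0.001  0.002 -0.009] turn 0.004 after turn [ 0.001  0.002 -0.009]
 tilt deg (world x,y of tool z) [0.37 1.77] ; tool x rise 0.06 tool y rise -1.81
```

```bash
python3 -m creep '[{"x":0,"y":0,"z":-0.06,"turn":0},{"x":0,"y":0,"z":-0.15,"turn":0},{"x":0,"y":0,"z":-0.3,"turn":0},{"x":0,"y":0,"z":-0.45,"turn":0},{"x":0,"y":0,"z":-0.6,"turn":0}]' && python3 -m creep '[{"x":0,"y":0,"z":-0.1,"turn":-0.1},{"x":0,"y":0,"z":-0.2,"turn":-0.2},{"x":0,"y":0,"z":-0.3,"turn":-0.35},{"x":0,"y":0,"z":-0.3,"turn":-0.47},{"x":0,"y":0,"z":-0.3,"turn":-0.47}]' && python3 - <<'E'
from h import *
plan(0.569,-0.136,0.1,3.6)
p,d=ctrl.read_camera('side'); cv2.imwrite('pics/s8.png',p[100:340,150:470])
E
```

```text
clock: 27.03
ee_pos: [0.4814, -0.3674, 0.0771]
tcp_rot: [0.996, -0.086, 0.002, -0.016]
force: [-0.2, -0.2, -3.8]
grip_width: 0.0598
clock: 27.45
ee_pos: [0.4815, -0.3688, 0.1085]
tcp_rot: [0.999, 0.032, 0.004, -0.015]
force: [-0.1, 0.3, -4.3]
grip_width: 0.0594
t 27.45 pos [ 0.4815 -0.3688  0.1085] th 3.7 F [-0.1  0.3 -4.3] w 0.0594
 shares now [ 1.022 -2.263  0.159] turn 0.003 after turn [ 1.019 -2.268  0.085]
 tilt deg (world x,y of tool z) [0.43 1.68] ; tool x rise 0.53 tool y rise -1.65
```

View pics/s8.png

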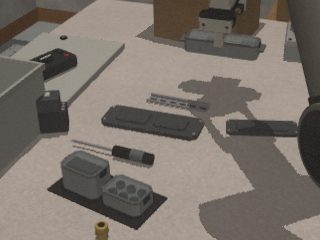

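The refill is lifted and level at crop (220,45), 4 N hanging. Carrying it to the base.

```bash
python3 -m creep '[{"x":0.1,"y":-0.2,"z":0,"turn":0},{"x":0.2,"y":-0.45,"z":0,"turn":0},{"x":0.3,"y":-0.7,"z":0,"turn":0},{"x":0.42,"y":-0.95,"z":0,"turn":0},{"x":0.45,"y":-1,"z":0,"turn":0}]' && python3 -m creep '[{"x":0.1,"y":-0.2,"z":0,"turn":0},{"x":0.2,"y":-0.45,"z":0,"turn":0},{"x":0.3,"y":-0.7,"z":0,"turn":0},{"x":0.42,"y":-0.95,"z":0,"turn":0},{"x":0.45,"y":-1,"z":0,"turn":0}]' && python3 - <<'E'
from h import *
plan(0.569,-0.136,0.08,3.6)
E
```

```text
clock: 27.92
ee_pos: [0.5206, -0.2619, 0.1109]
tcp_rot: [0.999, 0.031, 0.003, -0.016]
force: [-0.5, -0.4, -3.7]
grip_width: 0.0598
clock: 28.33
ee_pos: [0.5601, -0.1557, 0.1145]
tcp_rot: [0.999, 0.031, 0.003, -0.017]
force: [0.6, 0.1, -4.3]
grip_width: 0.06
t 28.33 pos [ 0.5601 -0.1557  0.1145] th 3.57 F [ 0.6  0.1 -4.3] w 0.06
 shares now [ 0.098 -0.179  0.352] turn -0.001 after turn [ 0.101 -0.191  0.345]
 tilt deg (world x,y of tool z) [0.3  1.98] ; tool x rise 0.42 tool y rise -1.96
```

```bash
python3 -m creep '[{"x":0.05,"y":-0.1,"z":0,"turn":0},{"x":0.1,"y":-0.19,"z":0.1,"turn":0},{"x":0.1,"y":-0.18,"z":0.25,"turn":0},{"x":0.1,"y":-0.18,"z":0.35,"turn":0},{"x":0.1,"y":-0.18,"z":0.35,"turn":0}]' && python3 -m creep '[{"x":0,"y":0,"z":0,"turn":0},{"x":0,"y":0,"z":0,"turn":0},{"x":0,"y":0,"z":0,"turn":0}]' && python3 - <<'E'
from h import *
plan(0.569,-0.136,0.036,3.6)
c=ctrl.get_calibration('wrist'); p,d=ctrl.read_camera('wrist'); cv2.imwrite('pics/w10.png',p); W=cloud(c,d)
m=(W[...,2]>.004)&(W[...,2]<.02)
n,lab,st,ce=cv2.connectedComponentsWithStats(m.astype(np.uint8))
for i in range(1,n):
    if st[i,4]>300: print(ce[i].round(),st[i],np.median(W[lab==i],0).round(4))
m=(W[...,2]>.08)&(W[...,2]<.13)
n,lab,st,ce=cv2.connectedComponentsWithStats(m.astype(np.uint8))
for i in range(1,n):
    if st[i,4]>300: print(ce[i].round(),st[i],np.median(W[lab==i],0).round(4), *rectfit(W[lab==i]))
E
```

```text
clock: 28.75
ee_pos: [0.5674, -0.1355, 0.0771]
tcp_rot: [0.999, 0.031, 0.001, -0.018]
force: [-0.2, -0.5, -4.1]
grip_width: 0.06
clock: 29.0
ee_pos: [0.5675, -0.1361, 0.0774]
tcp_rot: [0.999, 0.03, 0.001, -0.018]
force: [0.4, -0.4, -3.4]
grip_width: 0.06
t 29.0 pos [ 0.5675 -0.1361  0.0774] th 3.47 F [ 0.4 -0.4 -3.4] w 0.06
 shares now [0.014 0.015 0.414] turn -0.004 after turn [0.015 0.    0.414]
 tilt deg (world x,y of tool z) [0.02 2.07] ; tool x rise 0.15 tool y rise -2.07
[ 95. 145.] [  71    0   52  280 3794] [0.6154 0.0013 0.0147]
[388.  65.] [377  44  23  42 491] [ 0.6718 -0.1632  0.0107]
[264.  65.] [254  47  20  34 348] [ 0.6684 -0.0968  0.0105]
[471. 222.] [ 456  166   30  114 1205] [ 0.5881 -0.2234  0.008 ]
[521. 224.] [ 503  169   37  111 1445] [ 0.5887 -0.2535  0.0079]
[323. 188.] [  196    35   254   280 46312] [ 0.6176 -0.1347  0.1022] [ 0.6166 -0.1286] [0.1011 0.081 ] 12.5
[230. 363.] [221 351  23  37 447] [ 0.5598 -0.1077  0.1251] [ 0.5607 -0.1078] [0.0127 0.0027] 4.0
[322. 368.] [ 249  351  146   35 5019] [ 0.5447 -0.1388  0.1026] [ 0.5437 -0.1384] [0.0588 0.0189] 94.5
[416. 364.] [402 351  25  35 526] [ 0.5641 -0.1705  0.1231] [ 0.5654 -0.1699] [0.0136 0.0032] 1.5000000000000002
```

View pics/w10.png

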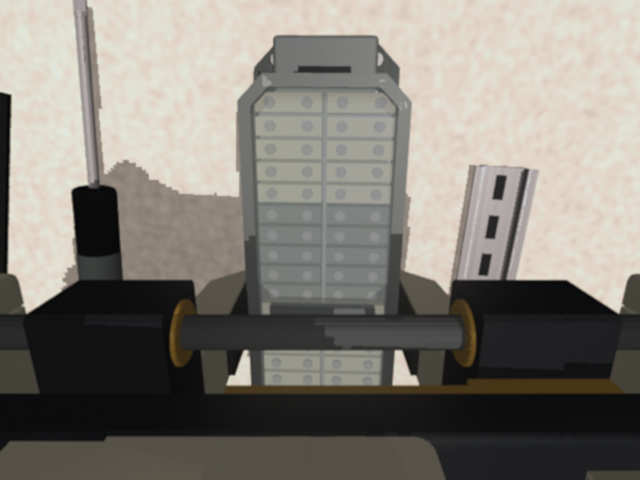

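```bash
python3 -m creep '[{"x":0.01,"y":0.01,"z":0.1,"turn":0},{"x":0.01,"y":0.01,"z":0.2,"turn":0},{"x":0.01,"y":0.02,"z":0.3,"turn":0},{"x":0.01,"y":0.02,"z":0.36,"turn":0},{"x":0.01,"y":0.02,"z":0.38,"turn":0}]' && python3 -m creep '[{"x":0,"y":0,"z":0,"turn":0},{"x":0,"y":0,"z":0,"turn":0},{"x":0,"y":0,"z":0,"turn":0}]' && python3 - <<'E'
from h import *
plan(0.569,-0.1365,0.026,3.6)
E
```

```text
clock: 29.47
ee_pos: [0.5677, -0.1362, 0.0375]
tcp_rot: [0.999, 0.03, -0.001, -0.019]
force: [-0.9, 0.5, -3.6]
grip_width: 0.0599
clock: 29.72
ee_pos: [0.5678, -0.1362, 0.0377]
tcp_rot: [0.999, 0.03, -0.0, -0.019]
force: [-0.2, -0.4, -2.9]
grip_width: 0.0599
t 29.72 pos [ 0.5678 -0.1362  0.0377] th 3.49 F [-0.2 -0.4 -2.9] w 0.0599
 shares now [0.011 0.008 0.117] turn -0.004 after turn [0.011 0.004 0.117]
 tilt deg (world x,y of tool z) [-0.11  2.13] ; tool x rise 0.02 tool y rise -2.13
```

```bash
python3 -m creep '[{"x":0.01,"y":0.01,"z":0.02,"turn":0},{"x":0.01,"y":0.01,"z":0.04,"turn":0},{"x":0.01,"y":0.01,"z":0.06,"turn":0},{"x":0.01,"y":0.01,"z":0.07,"turn":0},{"x":0.01,"y":0.01,"z":0.08,"turn":0}]' && python3 - <<'E'
from h import *
plan(0.569,-0.1365,0.026,3.6)
E
```

```text
clock: 30.13
ee_pos: [0.5688, -0.1368, 0.0295]
tcp_rot: [0.999, 0.03, -0.0, -0.019]
force: [0.7, 0.1, -3.3]
grip_width: 0.0602
t 30.13 pos [ 0.5688 -0.1368  0.0295] th 3.48 F [ 0.7  0.1 -3.3] w 0.0602
 shares now [ 0.002 -0.002  0.035] turn -0.004 after turn [ 0.002 -0.003  0.035]
 tilt deg (world x,y of tool z) [-0.12  2.13] ; tool x rise 0.01 tool y rise -2.14
```

```bash
python3 -m creep '[{"x":0,"y":0,"z":0.01,"turn":0},{"x":0,"y":0,"z":0.02,"turn":0},{"x":0,"y":0,"z":0.03,"turn":0},{"x":0,"y":0,"z":0.035,"turn":0},{"x":0,"y":0,"z":0.035,"turn":0}]' && python3 - <<'E'
from h import *
plan(0.569,-0.1365,0.026,3.6)
E
```

```text
clock: 30.55
ee_pos: [0.5688, -0.1367, 0.0263]
tcp_rot: [0.999, 0.03, -0.0, -0.019]
force: [-1.7, -0.5, -0.0]
grip_width: 0.06
t 30.55 pos [ 0.5688 -0.1367  0.0263] th 3.49 F [-1.7 -0.5 -0. ] w 0.06
 shares now [ 0.002 -0.001  0.003] turn -0.004 after turn [ 0.002 -0.002  0.003]
 tilt deg (world x,y of tool z) [-0.12  2.13] ; tool x rise 0.01 tool y rise -2.13
```

Seated: z is 0.0263 against the expected 0.026, and the weight has come off. Release, rise and inspect.

```bash
python3 -m creep '[{"x":0,"y":0,"z":0,"turn":0},{"x":0,"y":0,"z":0,"turn":0},{"x":0,"y":0,"z":0,"turn":0},{"x":0,"y":0,"z":0,"turn":0}]' 0.1 && python3 -m creep '[{"x":0,"y":0,"z":-0.1,"turn":0},{"x":0,"y":0,"z":-0.3,"turn":0},{"x":0,"y":0,"z":-0.6,"turn":0},{"x":0,"y":0,"z":-0.9,"turn":0},{"x":0,"y":0,"z":-1,"turn":0}]' 0 && python3 -m creep '[{"x":-0.1,"y":0,"z":-0.2,"turn":0},{"x":-0.3,"y":0,"z":-0.4,"turn":0},{"x":-0.4,"y":0,"z":-0.5,"turn":0},{"x":-0.4,"y":0,"z":-0.5,"turn":0},{"x":-0.4,"y":0,"z":-0.5,"turn":0}]' &&  python3 - <<'E'
from h import *
plan(0.504,0.1335,0.16,-10.4)
c=ctrl.get_calibration('wrist'); p,d=ctrl.read_camera('wrist'); cv2.imwrite('pics/w11.png',p); W=cloud(c,d)
for lo,hi in [(.040,.056),(.047,.056),(.006,.013)]:
    m=(W[...,2]>lo)&(W[...,2]<hi)
    n,lab,st,ce=cv2.connectedComponentsWithStats(m.astype(np.uint8))
    for i in range(1,n):
        if st[i,4]>1000:
            print(lo,ce[i].round(),st[i,4],*rectfit(W[lab==i]),np.median(W[lab==i][:,2]).round(4))
E
```

```text
clock: 30.88
ee_pos: [0.5691, -0.1368, 0.0265]
tcp_rot: [0.999, 0.03, -0.0, -0.018]
force: [-0.5, -0.5, 0.5]
grip_width: 0.0802
clock: 31.3
ee_pos: [0.5714, -0.1414, 0.1318]
tcp_rot: [0.999, 0.03, 0.004, -0.017]
force: [1.4, 0.2, 0.7]
grip_width: 0.0919
clock: 31.72
ee_pos: [0.5314, -0.1457, 0.182]
tcp_rot: [0.999, 0.03, 0.004, -0.017]
force: [-0.1, -0.6, -0.6]
grip_width: 0.0915
t 31.72 pos [ 0.5314 -0.1457  0.182 ] th 3.45 F [-0.1 -0.6 -0.6] w 0.0915
 shares now [-0.107 -2.795  0.311] turn 0.483 after turn [-0.773 -2.697  0.22 ]
 tilt deg (world x,y of tool z) [0.43 1.91] ; tool x rise 0.55 tool y rise -1.88
0.04 [320. 160.] 18417 [ 0.5685 -0.1378] [0.1766 0.0587] 2.5 0.0509
0.04 [ 20. 116.] 2543 [0.5933 0.0933] [0.0829 0.0161] 170.5 0.0512
0.047 [320. 109.] 7261 [ 0.6128 -0.1356] [0.0723 0.0503] 2.0 0.0514
0.047 [ 17. 116.] 1765 [0.5928 0.0922] [0.0825 0.014 ] 171.0 0.0542
0.047 [319. 228.] 5694 [ 0.5239 -0.1401] [0.0713 0.0505] 1.5000000000000002 0.0514
0.006 [317. 132.] 5156 [ 0.5695 -0.1359] [0.2235 0.0797] 3.0000000000000004 0.0106
0.006 [418. 192.] 1191 [ 0.5468 -0.2236] [0.1469 0.006 ] 0.0 0.0081
0.006 [454. 190.] 1210 [ 0.5509 -0.2544] [0.1382 0.0063] 0.0 0.008
0.006 [360. 368.] 2005 [ 0.3718 -0.1884] [0.0588 0.0394] 97.5 0.0095
```

View pics/w11.png

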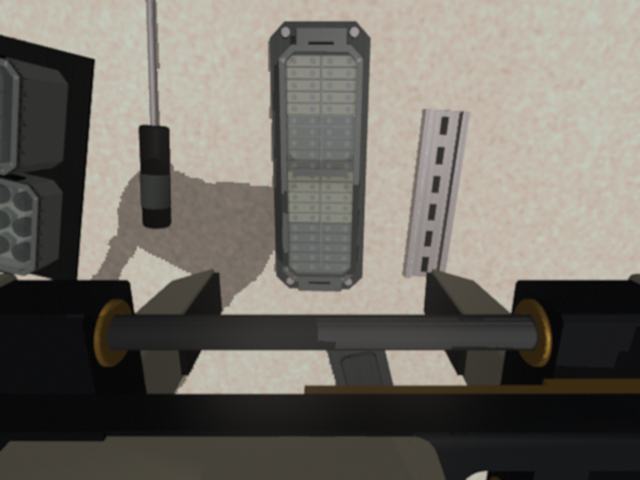

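The refill is seated: bosses at (0.6128,-0.1356) and (0.5239,-0.1401), lid-boss height 0.0514 as before, 2.9° against the base's 3.0°, and 1 to 2 mm off centre. Now the shallow case from the mat.

```bash
python3 -m creep '[{"x":0,"y":-0.1,"z":0,"turn":0.15},{"x":0,"y":-0.3,"z":0,"turn":0.3},{"x":0,"y":-0.6,"z":0,"turn":0.45},{"x":0,"y":-0.9,"z":0,"turn":0.48},{"x":0,"y":-0.9,"z":0,"turn":0.48}]' && python3 -m creep '[{"x":-0.15,"y":-0.33,"z":0,"turn":0},{"x":-0.3,"y":-0.66,"z":0,"turn":0},{"x":-0.4,"y":-0.98,"z":0,"turn":0},{"x":-0.4,"y":-0.98,"z":0,"turn":0},{"x":-0.4,"y":-0.98,"z":0,"turn":0}]' && python3 - <<'E'
from h import *
plan(0.5046,0.1335,0.15,-10.4)
E
```

```text
clock: 32.18
ee_pos: [0.5253, -0.0512, 0.1829]
tcp_rot: [0.996, -0.088, 0.0, -0.018]
force: [0.6, 0.8, -0.0]
grip_width: 0.0921
clock: 32.6
ee_pos: [0.5032, 0.0535, 0.1857]
tcp_rot: [0.996, -0.086, -0.001, -0.018]
force: [-0.3, -0.7, 1.2]
grip_width: 0.0917
t 32.6 pos [0.5032 0.0535 0.1857] th -9.91 F [-0.3 -0.7  1.2] w 0.0917
 shares now [-0.122 -0.777  0.387] turn 0.017 after turn [-0.13  -0.789  0.357]
 tilt deg (world x,y of tool z) [0.11 2.1 ] ; tool x rise -0.25 tool y rise -2.09
```

```bash
python3 -m creep '[{"x":-0.04,"y":-0.25,"z":0,"turn":0.02},{"x":-0.08,"y":-0.5,"z":0.1,"turn":0.02},{"x":-0.12,"y":-0.78,"z":0.2,"turn":0.02},{"x":-0.12,"y":-0.78,"z":0.38,"turn":0.02},{"x":-0.12,"y":-0.78,"z":0.38,"turn":0.02}]' && python3 -m creep '[{"x":0,"y":0,"z":0,"turn":0},{"x":0,"y":0,"z":0,"turn":0}]' && python3 - <<'E'
from h import *
plan(0.5046,0.1335,0.09,-10.4)
c=ctrl.get_calibration('wrist'); p,d=ctrl.read_camera('wrist'); cv2.imwrite('pics/w12.png',p); W=cloud(c,d)
for lo,hi in [(.030,.042),(.052,.066)]:
    m=(W[...,2]>lo)&(W[...,2]<hi)
    n,lab,st,ce=cv2.connectedComponentsWithStats(m.astype(np.uint8))
    for i in range(1,n):
        if st[i,4]>1000:
            print(lo,ce[i].round(),st[i,4],*rectfit(W[lab==i]),np.median(W[lab==i][:,2]).round(4))
E
```

```text
clock: 33.02
ee_pos: [0.5036, 0.1335, 0.1472]
tcp_rot: [0.996, -0.091, -0.004, -0.018]
force: [-1.0, -0.3, -0.9]
grip_width: 0.0915
clock: 33.18
ee_pos: [0.5039, 0.1322, 0.1467]
tcp_rot: [0.996, -0.091, -0.004, -0.017]
force: [-0.3, -1.5, -0.9]
grip_width: 0.0917
t 33.18 pos [0.5039 0.1322 0.1467] th -10.48 F [-0.3 -1.5 -0.9] w 0.0917
 shares now [0.011 0.005 0.568] turn -0.003 after turn [ 0.004 -0.014  0.567]
 tilt deg (world x,y of tool z) [-0.31  2.01] ; tool x rise -0.67 tool y rise -1.92
0.03 [326. 221.] 8863 [0.5035 0.1325] [0.0836 0.0585] 170.5 0.0381
0.03 [ 51. 244.] 1925 [0.5251 0.3414] [0.0652 0.0316] 51.0 0.0389
0.052 [323.  80.] 14223 [0.5968 0.1168] [0.0834 0.0585] 169.0 0.0601
```

View pics/w12.png

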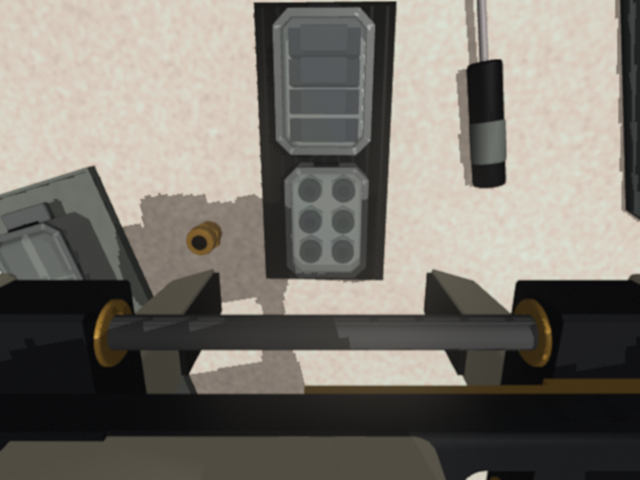

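The wrist view puts the shallow case at (326,221) → (0.5035,0.1325) and the deep one at (323,80) → (0.5968,0.1168). Descend on the shallow one.

```bash
python3 -m creep '[{"x":0,"y":0.01,"z":0.3,"turn":0},{"x":0.01,"y":0.02,"z":0.6,"turn":0},{"x":0.01,"y":0.03,"z":0.85,"turn":0},{"x":0.01,"y":0.03,"z":0.95,"turn":0},{"x":0.01,"y":0.03,"z":0.95,"turn":0}]' && python3 -m creep '[{"x":0,"y":0,"z":0,"turn":0},{"x":0,"y":0,"z":0,"turn":0}]' && python3 - <<'E'
from h import *
plan(0.5035,0.1325,0.0125,-10.4)
E
```

```text
clock: 33.65
ee_pos: [0.5033, 0.1317, 0.0508]
tcp_rot: [0.996, -0.092, -0.006, -0.017]
force: [-1.0, 0.0, 1.4]
grip_width: 0.0917
clock: 33.82
ee_pos: [0.5045, 0.1314, 0.0522]
tcp_rot: [0.996, -0.092, -0.004, -0.017]
force: [0.3, 0.8, 0.1]
grip_width: 0.0917
t 33.82 pos [0.5045 0.1314 0.0522] th -10.59 F [0.3 0.8 0.1] w 0.0917
 shares now [-0.007  0.004  0.397] turn -0.007 after turn [-0.012 -0.009  0.397]
 tilt deg (world x,y of tool z) [-0.31  2.01] ; tool x rise -0.67 tool y rise -1.92
```

```bash
python3 -m creep '[{"x":-0.01,"y":0,"z":0.15,"turn":0},{"x":-0.01,"y":0,"z":0.3,"turn":0},{"x":-0.01,"y":0,"z":0.37,"turn":0},{"x":-0.01,"y":0,"z":0.39,"turn":0},{"x":-0.01,"y":0,"z":0.39,"turn":0}]' && python3 -m creep '[{"x":0,"y":0,"z":0,"turn":0},{"x":0,"y":0,"z":0,"turn":0}]' && python3 - <<'E'
from h import *
plan(0.5035,0.1325,0.0125,-10.4)
E
```

```text
clock: 34.23
ee_pos: [0.5037, 0.133, 0.0137]
tcp_rot: [0.996, -0.092, -0.004, -0.017]
force: [0.4, -1.0, 0.2]
grip_width: 0.0918
clock: 34.4
ee_pos: [0.5044, 0.133, 0.0147]
tcp_rot: [0.996, -0.092, -0.003, -0.017]
force: [0.8, -0.8, -0.1]
grip_width: 0.0915
t 34.4 pos [0.5044 0.133  0.0147] th -10.59 F [ 0.8 -0.8 -0.1] w 0.0915
 shares now [-0.008  0.008  0.022] turn -0.007 after turn [-0.008  0.007  0.022]
 tilt deg (world x,y of tool z) [-0.17  2.03] ; tool x rise -0.54 tool y rise -1.96
```

```bash
python3 -m creep '[{"x":-0.01,"y":0.01,"z":0.02,"turn":0},{"x":-0.01,"y":0.01,"z":0.02,"turn":0}]' && python3 -m creep '[{"x":0,"y":0,"z":0,"turn":0},{"x":0,"y":0,"z":0,"turn":0},{"x":0,"y":0,"z":0,"turn":0},{"x":0,"y":0,"z":0,"turn":0},{"x":0,"y":0,"z":0,"turn":0}]' 1 25 && python3 -m creep '[{"x":0,"y":0,"z":0,"turn":0},{"x":0,"y":0,"z":0,"turn":0},{"x":0,"y":0,"z":0,"turn":0},{"x":0,"y":0,"z":0,"turn":0}]' && python3 - <<'E'
from h import *
plan(0.5035,0.1325,0.0125,-10.4)
E
```

```text
clock: 34.57
ee_pos: [0.5034, 0.1323, 0.0131]
tcp_rot: [0.996, -0.092, -0.003, -0.018]
force: [-0.9, -0.1, -0.1]
grip_width: 0.0917
clock: 34.98
ee_pos: [0.5034, 0.1323, 0.0131]
tcp_rot: [0.996, -0.092, -0.003, -0.018]
force: [0.5, -0.1, 0.5]
grip_width: 0.0627
clock: 35.32
ee_pos: [0.5034, 0.1323, 0.0131]
tcp_rot: [0.996, -0.092, -0.003, -0.018]
force: [-0.2, 0.7, 0.8]
grip_width: 0.06
t 35.32 pos [0.5034 0.1323 0.0131] th -10.59 F [-0.2  0.7  0.8] w 0.06
 shares now [ 0.    -0.002  0.006] turn -0.006 after turn [ 0.    -0.002  0.006]
 tilt deg (world x,y of tool z) [-0.12  2.03] ; tool x rise -0.5 tool y rise -1.97
```

```bash
python3 -m creep '[{"x":0,"y":0,"z":-0.1,"turn":0},{"x":0,"y":0,"z":-0.25,"turn":0},{"x":0,"y":0,"z":-0.5,"turn":0},{"x":0,"y":0,"z":-0.75,"turn":0},{"x":0,"y":0,"z":-0.95,"turn":0}]' && python3 -m creep '[{"x":0,"y":0.05,"z":-0.05,"turn":-0.1},{"x":0,"y":0.2,"z":-0.1,"turn":-0.25},{"x":0,"y":0.4,"z":-0.15,"turn":-0.4},{"x":0,"y":0.6,"z":-0.15,"turn":-0.48},{"x":0,"y":0.7,"z":-0.15,"turn":-0.48}]' && python3 - <<'E'
from h import *
plan(0.524,-0.1405,0.11,3.0)
E
```

```text
clock: 35.73
ee_pos: [0.5038, 0.1289, 0.1102]
tcp_rot: [0.996, -0.092, -0.002, -0.018]
force: [0.7, 0.5, -1.3]
grip_width: 0.0604
clock: 36.15
ee_pos: [0.4905, 0.058, 0.1234]
tcp_rot: [0.999, 0.028, 0.0, -0.017]
force: [0.5, 0.8, -1.5]
grip_width: 0.0602
t 36.15 pos [0.4905 0.058  0.1234] th 3.2 F [ 0.5  0.8 -1.5] w 0.0602
 shares now [0.223 2.004 0.065] turn 0.007 after turn [0.23  2.    0.134]
 tilt deg (world x,y of tool z) [-0.05  2.  ] ; tool x rise 0.06 tool y rise -2.0
```

```bash
python3 -m creep '[{"x":0.03,"y":0.25,"z":0,"turn":0},{"x":0.06,"y":0.5,"z":0,"turn":0},{"x":0.1,"y":0.75,"z":0,"turn":0},{"x":0.12,"y":1,"z":0,"turn":0},{"x":0.12,"y":1,"z":0,"turn":0}]' && python3 -m creep '[{"x":0.03,"y":0.25,"z":0,"turn":0},{"x":0.06,"y":0.5,"z":0,"turn":0},{"x":0.1,"y":0.75,"z":0,"turn":0},{"x":0.11,"y":0.95,"z":0,"turn":0},{"x":0.11,"y":1,"z":0,"turn":0}]' && python3 -m creep '[{"x":0,"y":0,"z":0,"turn":0},{"x":0,"y":0,"z":0,"turn":0}]' && python3 - <<'E'
from h import *
plan(0.524,-0.1405,0.07,3.0)
p,d=ctrl.read_camera('wrist'); cv2.imwrite('pics/w13.png',p)
E
```

```text
clock: 36.57
ee_pos: [0.5089, -0.0447, 0.1201]
tcp_rot: [1.0, 0.026, 0.001, -0.017]
force: [0.1, 0.2, -1.0]
grip_width: 0.0602
clock: 36.98
ee_pos: [0.5254, -0.1463, 0.1167]
tcp_rot: [1.0, 0.024, 0.001, -0.016]
force: [0.4, 0.2, -1.6]
grip_width: 0.0598
clock: 37.15
ee_pos: [0.5251, -0.1457, 0.1166]
tcp_rot: [1.0, 0.023, 0.0, -0.017]
force: [0.0, 0.4, -1.6]
grip_width: 0.0596
t 37.15 pos [ 0.5251 -0.1457  0.1166] th 2.64 F [ 0.   0.4 -1.6] w 0.0596
 shares now [-0.01  -0.037  0.467] turn -0.012 after turn [-0.009 -0.053  0.466]
 tilt deg (world x,y of tool z) [0.   1.91] ; tool x rise 0.09 tool y rise -1.91
```

View pics/w13.png

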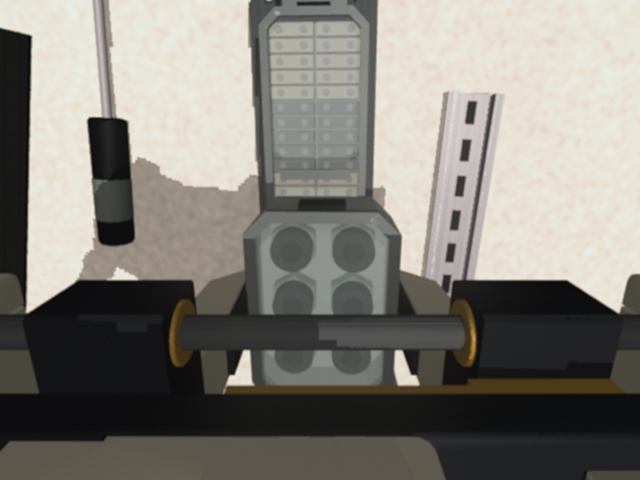

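```bash
python3 -m creep '[{"x":-0.01,"y":-0.03,"z":0.1,"turn":-0.01},{"x":-0.01,"y":-0.04,"z":0.2,"turn":-0.01},{"x":-0.01,"y":-0.04,"z":0.35,"turn":-0.01},{"x":-0.01,"y":-0.04,"z":0.46,"turn":-0.01},{"x":-0.01,"y":-0.04,"z":0.48,"turn":-0.01}]' && python3 -m creep '[{"x":0,"y":0,"z":0,"turn":0},{"x":0,"y":0,"z":0,"turn":0},{"x":0,"y":0,"z":0,"turn":0}]' && python3 - <<'E'
from h import *
plan(0.524,-0.1405,0.056,3.0)
E
```

```text
clock: 37.62
ee_pos: [0.5225, -0.1379, 0.0667]
tcp_rot: [0.999, 0.027, -0.002, -0.018]
force: [-0.9, -0.3, -0.8]
grip_width: 0.0598
clock: 37.87
ee_pos: [0.5228, -0.1377, 0.0671]
tcp_rot: [0.999, 0.027, -0.001, -0.018]
force: [0.1, 0.6, -0.6]
grip_width: 0.0604
t 37.87 pos [ 0.5228 -0.1377  0.0671] th 3.07 F [ 0.1  0.6 -0.6] w 0.0604
 shares now [0.011 0.033 0.11 ] turn 0.002 after turn [0.011 0.029 0.111]
 tilt deg (world x,y of tool z) [-0.2   2.01] ; tool x rise -0.09 tool y rise -2.02
```

```bash
python3 -m creep '[{"x":0.01,"y":0.03,"z":0,"turn":0},{"x":0.01,"y":0.033,"z":0,"turn":0},{"x":0.01,"y":0.033,"z":0.02,"turn":0},{"x":0.01,"y":0.033,"z":0.02,"turn":0},{"x":0.01,"y":0.033,"z":0.02,"turn":0}]' && python3 - <<'E'
from h import *
plan(0.524,-0.1405,0.056,3.0)
E
```

```text
clock: 38.28
ee_pos: [0.5238, -0.1409, 0.065]
tcp_rot: [0.999, 0.027, -0.001, -0.018]
force: [-0.1, -0.5, -1.4]
grip_width: 0.0603
t 38.28 pos [ 0.5238 -0.1409  0.065 ] th 3.06 F [-0.1 -0.5 -1.4] w 0.0603
 shares now [ 0.002 -0.001  0.09 ] turn 0.002 after turn [ 0.002 -0.004  0.09 ]
 tilt deg (world x,y of tool z) [-0.21  2.02] ; tool x rise -0.1 tool y rise -2.02
```

```bash
python3 -m creep '[{"x":0,"y":0,"z":0.02,"turn":0},{"x":0,"y":0,"z":0.04,"turn":0},{"x":0,"y":0,"z":0.055,"turn":0},{"x":0,"y":0,"z":0.06,"turn":0},{"x":0,"y":0,"z":0.06,"turn":0}]' && python3 - <<'E'
from h import *
plan(0.524,-0.1405,0.056,3.0)
E
```

```text
clock: 38.7
ee_pos: [0.5237, -0.1406, 0.0587]
tcp_rot: [0.999, 0.027, -0.002, -0.018]
force: [-0.3, 0.4, 0.0]
grip_width: 0.0602
t 38.7 pos [ 0.5237 -0.1406  0.0587] th 3.06 F [-0.3  0.4  0. ] w 0.0602
 shares now [0.003 0.    0.027] turn 0.002 after turn [ 0.003 -0.001  0.027]
 tilt deg (world x,y of tool z) [-0.23  2.03] ; tool x rise -0.12 tool y rise -2.04
```

```bash
python3 -m creep '[{"x":0,"y":0,"z":0.01,"turn":0},{"x":0,"y":0,"z":0.02,"turn":0},{"x":0,"y":0,"z":0.026,"turn":0},{"x":0,"y":0,"z":0.028,"turn":0},{"x":0,"y":0,"z":0.028,"turn":0}]' && python3 - <<'E'
from h import *
plan(0.524,-0.1405,0.056,3.0)
E
```

```text
clock: 39.12
ee_pos: [0.5237, -0.1405, 0.0561]
tcp_rot: [0.999, 0.027, -0.001, -0.018]
force: [0.2, 1.4, 1.7]
grip_width: 0.0601
t 39.12 pos [ 0.5237 -0.1405  0.0561] th 3.06 F [0.2 1.4 1.7] w 0.0601
 shares now [0.003 0.    0.001] turn 0.002 after turn [0.003 0.    0.001]
 tilt deg (world x,y of tool z) [-0.22  2.03] ; tool x rise -0.11 tool y rise -2.03
```

The shallow case is at full depth. Release, rise and check.

```bash
python3 -m creep '[{"x":0,"y":0,"z":0,"turn":0},{"x":0,"y":0,"z":0,"turn":0},{"x":0,"y":0,"z":0,"turn":0},{"x":0,"y":0,"z":0,"turn":0}]' 0.1 && python3 -m creep '[{"x":0,"y":0,"z":-0.1,"turn":0},{"x":0,"y":0,"z":-0.3,"turn":0},{"x":0,"y":0,"z":-0.6,"turn":0},{"x":0,"y":0,"z":-0.9,"turn":0},{"x":0,"y":0,"z":-1,"turn":0}]' 0 && python3 -m creep '[{"x":0,"y":0,"z":-0.2,"turn":0},{"x":0,"y":0,"z":-0.3,"turn":0},{"x":0,"y":0,"z":-0.3,"turn":0},{"x":0,"y":0,"z":-0.3,"turn":0}]' &&  python3 - <<'E'
from h import *
plan(0.5968,0.1168,0.17,-10.2)
c=ctrl.get_calibration('wrist'); p,d=ctrl.read_camera('wrist'); cv2.imwrite('pics/w14.png',p); W=cloud(c,d)
for lo,hi in [(.072,.086),(.047,.056),(.006,.013)]:
    m=(W[...,2]>lo)&(W[...,2]<hi)
    n,lab,st,ce=cv2.connectedComponentsWithStats(m.astype(np.uint8))
    for i in range(1,n):
        if st[i,4]>1000:
            print(lo,ce[i].round(),st[i,4],*rectfit(W[lab==i]),np.median(W[lab==i][:,2]).round(4))
E
```

```text
clock: 39.45
ee_pos: [0.5238, -0.1405, 0.0561]
tcp_rot: [0.999, 0.027, -0.001, -0.018]
force: [1.3, -1.1, -0.2]
grip_width: 0.0806
clock: 39.87
ee_pos: [0.526, -0.145, 0.161]
tcp_rot: [1.0, 0.027, 0.002, -0.016]
force: [0.8, -0.5, 0.4]
grip_width: 0.0916
clock: 40.2
ee_pos: [0.5258, -0.1459, 0.1908]
tcp_rot: [1.0, 0.027, 0.002, -0.016]
force: [0.3, 0.4, 0.1]
grip_width: 0.0916
t 40.2 pos [ 0.5258 -0.1459  0.1908] th 3.06 F [0.3 0.4 0.1] w 0.0916
 shares now [ 0.848 -2.577  0.294] turn 0.463 after turn [ 0.234 -2.711  0.208]
 tilt deg (world x,y of tool z) [0.17 1.85] ; tool x rise 0.27 tool y rise -1.84
0.072 [321. 225.] 8762 [ 0.5236 -0.1418] [0.0838 0.0585] 4.5 0.0811
0.047 [320. 101.] 7038 [ 0.6129 -0.1361] [0.0723 0.0511] 3.5 0.0514
0.047 [ 22. 110.] 1735 [0.594  0.0958] [0.0844 0.0213] 171.0 0.0542
0.006 [315.  96.] 4038 [ 0.577  -0.1355] [0.2082 0.0798] 3.0000000000000004 0.0106
0.006 [417. 182.] 1152 [ 0.5466 -0.2237] [0.1469 0.006 ] 0.0 0.008
0.006 [451. 185.] 1218 [ 0.5466 -0.2545] [0.147  0.0062] 0.0 0.0081
0.006 [364. 368.] 1950 [ 0.3592 -0.1924] [0.0591 0.043 ] 97.0 0.0103
```

View pics/w14.png

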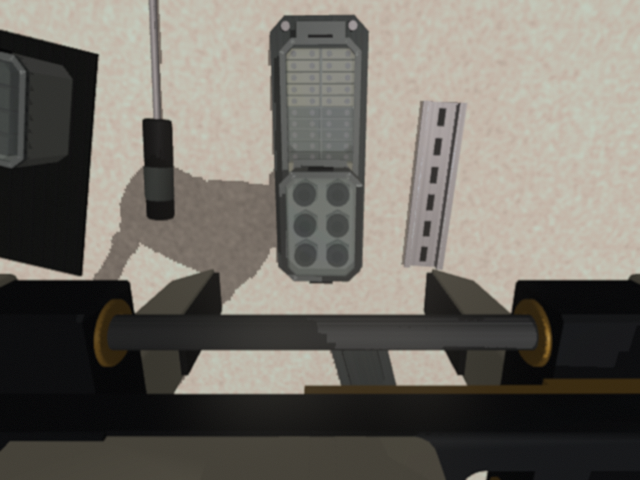

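The shallow case is seated: top at 0.0811 as at the start, 3 mm from where it began. Now the deep case.

```bash
python3 -m creep '[{"x":0,"y":-0.1,"z":0,"turn":0.15},{"x":0.1,"y":-0.3,"z":0,"turn":0.3},{"x":0.2,"y":-0.6,"z":0,"turn":0.45},{"x":0.25,"y":-0.9,"z":0,"turn":0.46},{"x":0.25,"y":-0.9,"z":0,"turn":0.46}]' && python3 -m creep '[{"x":0.05,"y":-0.33,"z":0,"turn":0},{"x":0.1,"y":-0.66,"z":0,"turn":0},{"x":0.1,"y":-0.95,"z":0,"turn":0},{"x":0.1,"y":-0.95,"z":0,"turn":0},{"x":0.1,"y":-0.95,"z":0,"turn":0}]' && python3 - <<'E'
from h import *
plan(0.5968,0.1168,0.15,-10.2)
E
```

```text
clock: 40.67
ee_pos: [0.545, -0.0498, 0.1912]
tcp_rot: [0.996, -0.087, -0.003, -0.018]
force: [-0.5, 0.9, 0.2]
grip_width: 0.0917
clock: 41.08
ee_pos: [0.5705, 0.0429, 0.1928]
tcp_rot: [0.996, -0.085, -0.004, -0.018]
force: [-0.3, -0.5, 0.4]
grip_width: 0.0915
t 41.08 pos [0.5705 0.0429 0.1928] th -9.76 F [-0.3 -0.5  0.4] w 0.0915
 shares now [ 0.138 -0.758  0.453] turn 0.016 after turn [ 0.128 -0.774  0.428]
 tilt deg (world x,y of tool z) [-0.29  2.05] ; tool x rise -0.64 tool y rise -1.97
```

```bash
python3 -m creep '[{"x":0.05,"y":-0.25,"z":0,"turn":0.02},{"x":0.1,"y":-0.5,"z":0.1,"turn":0.02},{"x":0.14,"y":-0.76,"z":0.25,"turn":0.02},{"x":0.14,"y":-0.76,"z":0.45,"turn":0.02},{"x":0.14,"y":-0.76,"z":0.6,"turn":0.02}]' && python3 -m creep '[{"x":0,"y":0,"z":0,"turn":0},{"x":0,"y":0,"z":0,"turn":0}]' && python3 - <<'E'
from h import *
plan(0.5968,0.1168,0.08,-10.2)
c=ctrl.get_calibration('wrist'); p,d=ctrl.read_camera('wrist'); cv2.imwrite('pics/w15.png',p); W=cloud(c,d)
for lo,hi in [(.052,.066)]:
    m=(W[...,2]>lo)&(W[...,2]<hi)
    n,lab,st,ce=cv2.connectedComponentsWithStats(m.astype(np.uint8))
    for i in range(1,n):
        if st[i,4]>1000:
            print(lo,ce[i].round(),st[i,4],*rectfit(W[lab==i]),np.median(W[lab==i][:,2]).round(4))
E
```

```text
clock: 41.5
ee_pos: [0.5963, 0.1172, 0.1328]
tcp_rot: [0.996, -0.09, -0.005, -0.017]
force: [0.6, -0.5, -1.0]
grip_width: 0.0919
clock: 41.67
ee_pos: [0.5952, 0.1158, 0.1311]
tcp_rot: [0.996, -0.09, -0.007, -0.017]
force: [-0.5, -0.4, 0.8]
grip_width: 0.0918
t 41.67 pos [0.5952 0.1158 0.1311] th -10.33 F [-0.5 -0.4  0.8] w 0.0918
 shares now [0.023 0.004 0.511] turn -0.004 after turn [ 0.014 -0.013  0.511]
 tilt deg (world x,y of tool z) [-0.67  1.98] ; tool x rise -1.02 tool y rise -1.83
0.052 [323. 232.] 11612 [0.5971 0.1167] [0.0837 0.0584] 168.5 0.0601
```

View pics/w15.png

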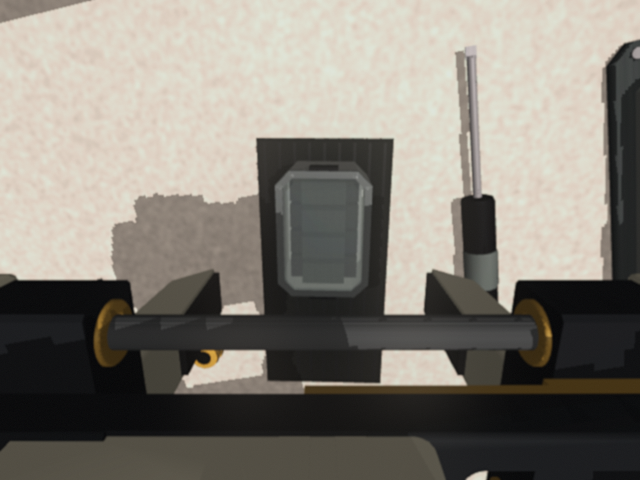

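```bash
python3 -m creep '[{"x":0.02,"y":0,"z":0.25,"turn":0},{"x":0.02,"y":0.01,"z":0.5,"turn":0},{"x":0.02,"y":0.02,"z":0.7,"turn":0},{"x":0.02,"y":0.02,"z":0.8,"turn":0},{"x":0.02,"y":0.02,"z":0.8,"turn":0}]' && python3 -m creep '[{"x":0,"y":0,"z":0,"turn":0},{"x":0,"y":0,"z":0,"turn":0}]' && python3 - <<'E'
from h import *
plan(0.5971,0.1167,0.019,-10.5)
E
```

```text
clock: 42.13
ee_pos: [0.5962, 0.1157, 0.0511]
tcp_rot: [0.996, -0.091, -0.007, -0.017]
force: [-1.0, -1.2, -0.2]
grip_width: 0.0916
clock: 42.3
ee_pos: [0.5973, 0.1154, 0.0527]
tcp_rot: [0.996, -0.091, -0.006, -0.017]
force: [-0.6, 0.6, 0.9]
grip_width: 0.0917
t 42.3 pos [0.5973 0.1154 0.0527] th -10.41 F [-0.6  0.6  0.9] w 0.0917
 shares now [ 0.001 -0.002  0.337] turn 0.003 after turn [-0.004 -0.013  0.337]
 tilt deg (world x,y of tool z) [-0.53  1.99] ; tool x rise -0.88 tool y rise -1.86
```

```bash
python3 -m creep '[{"x":0,"y":0,"z":0.15,"turn":0},{"x":0,"y":0,"z":0.27,"turn":0},{"x":0,"y":0,"z":0.35,"turn":0},{"x":0,"y":0,"z":0.35,"turn":0},{"x":0,"y":0,"z":0.35,"turn":0}]' && python3 -m creep '[{"x":0,"y":0,"z":0,"turn":0},{"x":0,"y":0,"z":0,"turn":0},{"x":0,"y":0,"z":0,"turn":0},{"x":0,"y":0,"z":0,"turn":0},{"x":0,"y":0,"z":0,"turn":0}]' 1 28 && python3 -m creep '[{"x":0,"y":0,"z":0,"turn":0},{"x":0,"y":0,"z":0,"turn":0},{"x":0,"y":0,"z":0,"turn":0},{"x":0,"y":0,"z":0,"turn":0}]' && python3 - <<'E'
from h import *
plan(0.5971,0.1167,0.019,-10.5)
E
```

```text
clock: 42.72
ee_pos: [0.5967, 0.1166, 0.0175]
tcp_rot: [0.996, -0.091, -0.007, -0.017]
force: [0.5, 0.1, 0.3]
grip_width: 0.0921
clock: 43.13
ee_pos: [0.5969, 0.1167, 0.0178]
tcp_rot: [0.996, -0.091, -0.006, -0.017]
force: [0.5, 1.8, 1.5]
grip_width: 0.0631
clock: 43.47
ee_pos: [0.5969, 0.1168, 0.0179]
tcp_rot: [0.996, -0.091, -0.006, -0.017]
force: [-0.6, 0.5, 0.5]
grip_width: 0.0603
t 43.47 pos [0.5969 0.1168 0.0179] th -10.41 F [-0.6  0.5  0.5] w 0.0603
 shares now [ 0.002 -0.    -0.011] turn 0.003 after turn [ 0.002  0.    -0.011]
 tilt deg (world x,y of tool z) [-0.55  2.  ] ; tool x rise -0.9 tool y rise -1.87
```

```bash
python3 -m creep '[{"x":0,"y":0,"z":-0.1,"turn":0},{"x":0,"y":0,"z":-0.25,"turn":0},{"x":0,"y":0,"z":-0.5,"turn":0},{"x":0,"y":0,"z":-0.75,"turn":0},{"x":0,"y":0,"z":-0.95,"turn":0}]' && python3 -m creep '[{"x":0,"y":0.05,"z":-0.05,"turn":-0.1},{"x":0,"y":0.2,"z":-0.1,"turn":-0.25},{"x":0,"y":0.4,"z":-0.15,"turn":-0.4},{"x":0,"y":0.6,"z":-0.15,"turn":-0.48},{"x":0,"y":0.7,"z":-0.15,"turn":-0.48}]' && python3 - <<'E'
from h import *
plan(0.613,-0.1366,0.125,3.2)
E
```

```text
clock: 43.88
ee_pos: [0.5979, 0.1133, 0.1148]
tcp_rot: [0.996, -0.091, -0.006, -0.017]
force: [0.6, -0.6, -3.4]
grip_width: 0.06
clock: 44.3
ee_pos: [0.5849, 0.042, 0.128]
tcp_rot: [0.999, 0.029, -0.004, -0.017]
force: [0.7, -0.8, -3.7]
grip_width: 0.0604
t 44.3 pos [0.5849 0.042  0.128 ] th 3.36 F [ 0.7 -0.8 -3.7] w 0.0604
 shares now [ 0.176  1.799 -0.033] turn 0.005 after turn [0.181 1.799 0.03 ]
 tilt deg (world x,y of tool z) [-0.52  1.95] ; tool x rise -0.4 tool y rise -1.98
```

```bash
python3 -m creep '[{"x":0.03,"y":0.2,"z":0,"turn":0},{"x":0.06,"y":0.45,"z":0,"turn":0},{"x":0.09,"y":0.7,"z":0,"turn":0},{"x":0.1,"y":0.95,"z":0,"turn":0},{"x":0.1,"y":1,"z":0,"turn":0}]' && python3 -m creep '[{"x":0.03,"y":0.2,"z":0,"turn":0},{"x":0.06,"y":0.45,"z":0,"turn":0},{"x":0.08,"y":0.65,"z":0,"turn":0},{"x":0.08,"y":0.77,"z":0,"turn":0},{"x":0.08,"y":0.77,"z":0,"turn":0}]' && python3 -m creep '[{"x":0,"y":0,"z":0,"turn":0},{"x":0,"y":0,"z":0,"turn":0}]' && python3 - <<'E'
from h import *
plan(0.613,-0.1366,0.072,3.2)
p,d=ctrl.read_camera('wrist'); cv2.imwrite('pics/w16.png',p)
p,d=ctrl.read_camera('side'); cv2.imwrite('pics/s9.png',p[100:340,150:470])
E
```

```text
clock: 44.72
ee_pos: [0.6009, -0.0608, 0.1242]
tcp_rot: [0.999, 0.027, -0.004, -0.016]
force: [-0.3, -1.1, -2.1]
grip_width: 0.0605
clock: 45.13
ee_pos: [0.6128, -0.1392, 0.1212]
tcp_rot: [1.0, 0.025, -0.004, -0.016]
force: [0.2, 1.0, -3.1]
grip_width: 0.0607
clock: 45.3
ee_pos: [0.6125, -0.1381, 0.121]
tcp_rot: [1.0, 0.025, -0.005, -0.017]
force: [0.1, -0.4, -3.0]
grip_width: 0.0606
t 45.3 pos [ 0.6125 -0.1381  0.121 ] th 2.9 F [ 0.1 -0.4 -3. ] w 0.0606
 shares now [0.01  0.001 0.49 ] turn -0.01 after turn [ 0.006 -0.015  0.49 ]
 tilt deg (world x,y of tool z) [-0.6   1.91] ; tool x rise -0.51 tool y rise -1.93
```

View pics/w16.png

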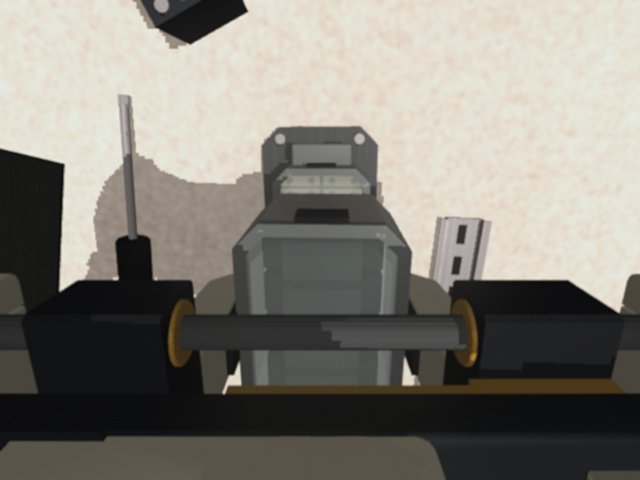

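View pics/s9.png

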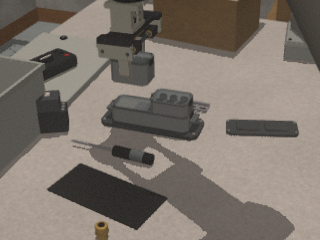

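The deep case hangs over the free boss (crop (135,70) above (135,105)), with the shallow one seated beside it. Descending.

```bash
python3 -m creep '[{"x":0.01,"y":0,"z":0.1,"turn":-0.01},{"x":0.01,"y":0.01,"z":0.2,"turn":-0.01},{"x":0.01,"y":0.01,"z":0.3,"turn":-0.01},{"x":0.01,"y":0.01,"z":0.4,"turn":-0.01},{"x":0.01,"y":0.01,"z":0.46,"turn":-0.01}]' && python3 -m creep '[{"x":0,"y":0,"z":0,"turn":0},{"x":0,"y":0,"z":0,"turn":0},{"x":0,"y":0,"z":0,"turn":0}]' && python3 - <<'E'
from h import *
plan(0.613,-0.1366,0.061,3.2)
E
```

```text
clock: 45.82
ee_pos: [0.6123, -0.1368, 0.0729]
tcp_rot: [0.999, 0.028, -0.006, -0.017]
force: [1.0, 0.2, -2.8]
grip_width: 0.0604
clock: 46.07
ee_pos: [0.6124, -0.1368, 0.0729]
tcp_rot: [0.999, 0.028, -0.006, -0.017]
force: [0.1, 0.0, -3.0]
grip_width: 0.06
t 46.07 pos [ 0.6124 -0.1368  0.0729] th 3.26 F [ 0.1  0.  -3. ] w 0.06
 shares now [0.007 0.002 0.119] turn 0.002 after turn [ 0.006 -0.002  0.119]
 tilt deg (world x,y of tool z) [-0.74  1.95] ; tool x rise -0.62 tool y rise -1.99
```

```bash
python3 -m creep '[{"x":0.01,"y":0,"z":0.02,"turn":0},{"x":0.01,"y":0,"z":0.05,"turn":0},{"x":0.01,"y":0,"z":0.07,"turn":0},{"x":0.01,"y":0,"z":0.08,"turn":0},{"x":0.01,"y":0,"z":0.08,"turn":0}]' && python3 - <<'E'
from h import *
plan(0.613,-0.1366,0.061,3.2)
E
```

```text
clock: 46.48
ee_pos: [0.6131, -0.1364, 0.0646]
tcp_rot: [0.999, 0.028, -0.006, -0.017]
force: [-0.2, -0.3, -2.3]
grip_width: 0.0604
t 46.48 pos [ 0.6131 -0.1364  0.0646] th 3.26 F [-0.2 -0.3 -2.3] w 0.0604
 shares now [-0.001  0.003  0.036] turn 0.002 after turn [-0.002  0.002  0.036]
 tilt deg (world x,y of tool z) [-0.76  1.96] ; tool x rise -0.65 tool y rise -2.0
```

```bash
python3 -m creep '[{"x":0,"y":0,"z":0.01,"turn":0},{"x":0,"y":0,"z":0.02,"turn":0},{"x":0,"y":0,"z":0.03,"turn":0},{"x":0,"y":0,"z":0.036,"turn":0},{"x":0,"y":0,"z":0.036,"turn":0}]' && python3 - <<'E'
from h import *
plan(0.613,-0.1366,0.061,3.2)
E
```

```text
clock: 46.9
ee_pos: [0.6131, -0.1363, 0.0611]
tcp_rot: [0.999, 0.028, -0.006, -0.017]
force: [-0.9, 0.9, -2.3]
grip_width: 0.0605
t 46.9 pos [ 0.6131 -0.1363  0.0611] th 3.25 F [-0.9  0.9 -2.3] w 0.0605
 shares now [-0.001  0.003  0.001] turn 0.002 after turn [-0.001  0.003  0.001]
 tilt deg (world x,y of tool z) [-0.76  1.96] ; tool x rise -0.65 tool y rise -2.0
```

```bash
python3 -m creep '[{"x":0,"y":0,"z":0.005,"turn":0},{"x":0,"y":0,"z":0.01,"turn":0},{"x":0,"y":0,"z":0.015,"turn":0},{"x":0,"y":0,"z":0.015,"turn":0}]' && python3 - <<'E'
from h import *
plan(0.613,-0.1366,0.061,3.2)
E
```

```text
clock: 47.23
ee_pos: [0.6132, -0.1363, 0.0609]
tcp_rot: [0.999, 0.028, -0.006, -0.017]
force: [-3.0, 0.7, 7.1]
grip_width: 0.0604
t 47.23 pos [ 0.6132 -0.1363  0.0609] th 3.25 F [-3.   0.7  7.1] w 0.0604
 shares now [-0.002  0.003 -0.001] turn 0.002 after turn [-0.002  0.003 -0.001]
 tilt deg (world x,y of tool z) [-0.71  1.94] ; tool x rise -0.6 tool y rise -1.97
```

Firm contact at full depth. Release, rise and check.

```bash
python3 -m creep '[{"x":0,"y":0,"z":0,"turn":0},{"x":0,"y":0,"z":0,"turn":0},{"x":0,"y":0,"z":0,"turn":0},{"x":0,"y":0,"z":0,"turn":0}]' 0.1 && python3 -m creep '[{"x":0,"y":0,"z":-0.1,"turn":0},{"x":0,"y":0,"z":-0.3,"turn":0},{"x":0,"y":0,"z":-0.6,"turn":0},{"x":0,"y":0,"z":-0.9,"turn":0},{"x":0,"y":0,"z":-1,"turn":0}]' 0 && python3 -m creep '[{"x":-0.3,"y":0,"z":-0.2,"turn":0},{"x":-0.6,"y":0,"z":-0.4,"turn":0},{"x":-0.85,"y":0,"z":-0.5,"turn":0},{"x":-0.85,"y":0,"z":-0.5,"turn":0},{"x":-0.85,"y":0,"z":-0.5,"turn":0}]' &&  python3 - <<'E'
from h import *
plan(0.53,-0.14,0.2,3)
c=ctrl.get_calibration('wrist'); p,d=ctrl.read_camera('wrist'); cv2.imwrite('pics/w17.png',p); W=cloud(c,d)
for lo,hi in [(.095,.112),(.072,.086),(.006,.013)]:
    m=(W[...,2]>lo)&(W[...,2]<hi)
    n,lab,st,ce=cv2.connectedComponentsWithStats(m.astype(np.uint8))
    for i in range(1,n):
        if st[i,4]>1000:
            Q=W[lab==i]; A=np.c_[Q[:,:2]-Q[:,:2].mean(0),np.ones(len(Q))]
            top=Q[np.abs(Q[:,2]-np.median(Q[:,2]))<.002]; B=np.c_[top[:,:2],np.ones(len(top))]
            print(lo,ce[i].round(),st[i,4],*rectfit(Q),np.median(Q[:,2]).round(4),'tilt deg',np.degrees(np.linalg.lstsq(B,top[:,2],rcond=None)[0][:2]).round(2))
p,d=ctrl.read_camera('side'); cv2.imwrite('pics/s10.png',p)
p,d=ctrl.read_camera('scene'); cv2.imwrite('pics/sc10.png',p)
E
```

```text
clock: 47.57
ee_pos: [0.6133, -0.1364, 0.0608]
tcp_rot: [0.999, 0.028, -0.006, -0.017]
force: [0.5, 0.6, -0.7]
grip_width: 0.0806
clock: 47.98
ee_pos: [0.6166, -0.1406, 0.1662]
tcp_rot: [0.999, 0.028, -0.002, -0.016]
force: [0.9, -0.2, 0.1]
grip_width: 0.0917
clock: 48.4
ee_pos: [0.5318, -0.1472, 0.2177]
tcp_rot: [0.999, 0.028, -0.001, -0.015]
force: [0.4, -0.5, -0.7]
grip_width: 0.0919
t 48.4 pos [ 0.5318 -0.1472  0.2177] th 3.19 F [ 0.4 -0.5 -0.7] w 0.0919
 shares now [-0.013 -0.068  0.179] turn 0.007 after turn [-0.014 -0.073  0.177]
 tilt deg (world x,y of tool z) [-0.16  1.73] ; tool x rise -0.06 tool y rise -1.73
0.095 [319. 106.] 10856 [ 0.6128 -0.1376] [0.0837 0.0584] 4.5 0.1031 tilt deg [0.03 0.07]
0.072 [319. 224.] 7224 [ 0.5229 -0.1418] [0.083  0.0585] 2.5 0.0811 tilt deg [-0.05 -0.06]
0.006 [301.  98.] 1608 [ 0.5796 -0.1061] [0.2224 0.0737] 164.0 0.0106 tilt deg [ 0.01 -0.16]
0.006 [441. 185.] 1025 [ 0.5466 -0.2544] [0.1472 0.0062] 0.0 0.0081 tilt deg [ 0.06 -0.05]
0.006 [363. 368.] 1797 [ 0.3448 -0.1972] [0.0596 0.0457] 97.0 0.0086 tilt deg [1.25 0.  ]
```

View pics/w17.png

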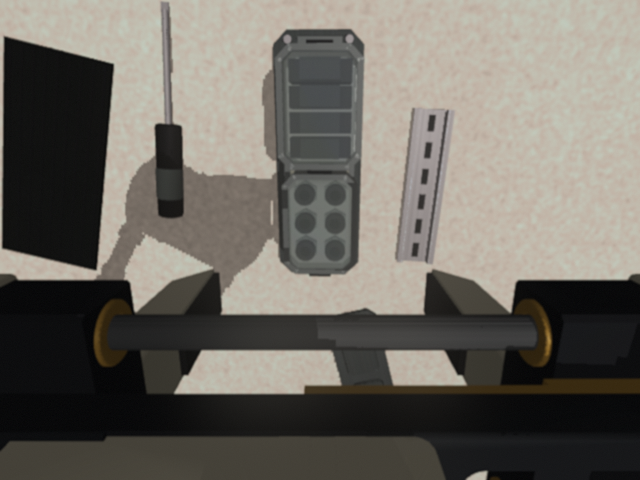

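View pics/s10.png

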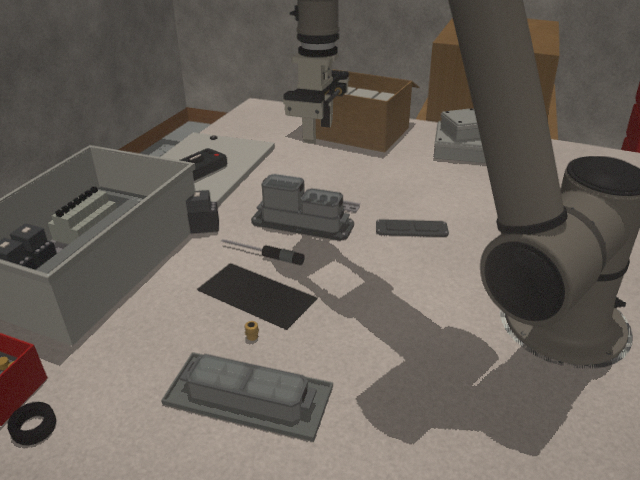

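The final views show the stack complete at side (300,205), with the case tops at 0.1031 and 0.0811 as at the start, both level within 0.1°. The empty case is in the tray at (247,385), the bystanders are where they were, and the gripper is clear above. Handing in.

```bash
python3 -c "
from station import ctrl
print(ctrl.close_job()); print(ctrl.sense()['clock'])"
```

```text
the job is handed in; nothing more can be done
None
the job is handed in; nothing more can be done
```

The exchange is done and handed in at about 48.6 s on the robot's clock, well under the 147 s limit; handing in gave no verdict. I set both short cases on the mat, laid the empty long case in the tray and seated the refill on the 226 x 80 mm base. Then I put the shallow and the deep case back on their own ends.

**Last checks:**

| Case | Measured position | Check |
|---|---|---|
| Deep | (0.613, -0.138) | top 0.1031 m, as at the start; level within 0.1°; about 4 mm from where it began |
| Shallow | (0.523, -0.142) | top 0.0811 m, as at the start; level within 0.1°; about 3 mm from where it began |
| Refill | (0.5685, -0.138) | before the short cases went back on: seated at the height the empty had, about 2 mm off the base's middle, axis within 0.5° |
| Empty | (0.451, 0.352) | measured soon after release: flat, within about 1 mm of the tray's middle; the last side view shows it still there |

The screwdriver, cable gland and rail offcut look unmoved in the final pictures; I did not measure the screwdriver or the gland again.

**What disagreed:**
- **Tool tilt:** the tool picked up about 2° of tilt over the run and I could not correct it with these moves. The filled cases were carried with up to about that tilt, against the 20° limit.
- **Cameras:** in y the scene and side cameras read 3 to 6 mm off the wrist camera on the stack. I used the wrist readings, because the positions at each grip matched them.

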